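Set up the micro-injection bench: clamps closed, dish on its warming disc, oil jar behind

ROBOT

A 6-joint arm with a two-finger parallel gripper is mounted at the origin on the work surface. World frame = base frame: x ahead of the robot, y to its left, z up, the work surface at z = 0. Lengths are in m, angles in rad, forces in N, time in s.
With the tool pointing down it reaches from about 0.35 to 0.775 m from the base axis. Payload 7.3 kg.
Tool frame: the origin (TCP) lies on the centre line of the jaws, within the pads' length; the fingertips stand robot.nose_length ahead of it and the grasp point (between the pads) is the TCP (robot.nose_length is the distance from the TCP to the fingertips, in m); z points along the fingers, y is the direction in which the jaws open and shut (so a half turn about z gives the same grasp; the last joint's range is limited). The gripper opens to 92 mm and grips with 3 to 60 N. Pads are 19 mm wide; open, the fingers measure 130 mm over their backs; the gripper's body (75 mm by 190 mm) begins 47 mm behind the grasp point.
Start: joints at [-1.439, 0.342, 1.524, -0, 1.275, -0.146], TCP at [0.144, -0.505, 0.224] pointing down, gripper open.
Joint ranges: [-2.53, 2.53], [-0.77, 2.02], [0.04, 2.7], [-1, 4.14], [0.28, 2.66], [-3.11, 3.11]. Speed limits (rad/s): [2.57, 2.57, 3.14, 3.14, 3.14, 3.14].

INTERFACE

Orientations are given as [roll, pitch, yaw] about the fixed x, y, z axes, in that order (R = Rz(yaw) Ry(pitch) Rx(roll)).
In Python, from cell import robot, read_camera gives the robot as it stands.
- The arm moves only by the shell command python3 -m crank 'ROWS' [FORCE]. ROWS is JSON, a list of rows, each a list of 7 numbers: the shift along the tool's x, y, z in cm, then the turn, a rotation vector about the tool's x, y, z in degrees, then the opening, from 0 (shut) to 1 (fully open). In form: [[tx, ty, tz, wx, wy, wz, jaw], ...]. A call has 1 to 5 rows; each row is the pose to reach, as a shift and turn from the pose commanded when the call began, along the tool's axes at that moment; what a row does not reach only later rows make up. A row lasts 1/8 s, in which the tool goes at most 62.5 mm and 10.7 degrees, less where a joint would pass 70% of its speed; a pose out of reach is approached as far as the arm can. A call with a gripper value outside its range is refused whole. The fingers move at their own pace and stop on an object; FORCE is the grip in N (left out, the last holds). Time passes only in rows, so rows that repeat a pose let the fingers close. It gives the time, the measured TCP pose, the force and the opening at its end, in the units of the state.
- robot.observe(): the state, without advancing time (a new reading comes with each control period).
- read_camera(name): name is "scene" or "top" or "wrist"; returns a dict with "frame" (384x512x3 uint8, red, green, blue), "intrinsics" (3x3 intrinsics, pixels), "R" (3x3) and "t" (3): a world point X has camera coordinates R X + t. Camera axes: x right, y down, z forward; pixel columns grow to the right and rows downward; lengths in m; the calibration is good to about 2 mm. A picture is of the moment at which its call begins. There is no depth.
- robot.hand_in(): hands the job in, once; it reports no verdict.
The state is a dict: "time": time; "qpos": joint angles; "qvel": joint speeds; "joint_efforts": joint torques, N m; "tool_pos": TCP position; "tool_rot": TCP orientation; "contact_force": force on the tool from outside, world axes, zero at the start; "torque": the same for the moment, N m; "opening": finger opening in m.
Only numpy, scipy, OpenCV 4.12 (cv2) and the standard library are available. Lean on these libraries where they do the work, as an engineer would, in place of code of your own. Each camera call takes 0.05 s, during which the arm holds its last target.

TASK

Set up this bench: put each of the two loose aluminium clamp caps back, fully seated, on the clamp block whose shape and pins match it (they are not interchangeable), and set the dark metal warming disc on the white base plate midway between the two clamp blocks. Put the white lidded dish centred on top of the disc, and stand the amber jar on the bench directly behind the disc, on the side of the plate away from the robot and square to the plate's long edge, 10 cm from centre to centre. Keep the dish and the jar upright throughout and leave the wash bottle and the black handset where they are.

Things in the scene. Friction and masses are not known exactly. Their poses are not given: they have to be found in the camera images.
- bed_mid (a point): Centre of the top of the white base plate, fixed to the bench: 90 (x) x 350 (y, its long side) x 8 mm thick, top 8 mm above the bench, turned up to 0.25 rad. The two clamp blocks stand on it 130 mm either side of this point along its y, so this point is midway between them. Its x axis points across the plate, away from the robot: 'behind'.
- block_line_top (a point): Lower clamp half, fixed: straight (rectangular) dark steel block 68 (x) x 44 (y) x 26 mm high, a channel 24 wide x 12 deep along y through its middle. Two brass pins on its long centre line, at x = -22.5 and +22.5, 8 mm thick, 11.5 mm tall, the upper half tapered to 3 mm. The point is the centre of its top (split) face, 34 mm above the bench; the pins rise above it.
- block_diag_top (a point): Lower clamp half, fixed: like the other but Z-shaped from above, 68 x 44 mm over all: the middle (24 mm of x) is full width, the end lugs are only 24 mm wide, one towards -y at the -x end, one towards +y at the +x end. A pin of the same size on each, at (x, y) = (-23, -10) and (23, 10) mm. The point is the centre of its top (split) face, 34 mm above the bench.
- cap_line_mid (a point): Loose straight (rectangular) clamp cap, aluminium, 120 g, right way up: 68 (x) x 46 (y) mm, end lugs 14 mm high, the middle bridge (24 mm of x) from 8 to 22 mm high over an open channel. A 12 mm hole through each lug, on the long centre line at x = -22.5 and +22.5. Fits either way round, its underside on the block's top face, x axes in line. The point is its centre, 11 mm above its underside.
- cap_diag_mid (a point): Loose Z-shaped clamp cap, same heights and material as the other, 68 x 46 mm over all: bridge 24 (x) x 46 (y) mm in the middle, end lugs only 26 mm wide, one towards -y at the -x end, one towards +y at the +x end, holes at (x, y) = (-23, -10) and (23, 10) mm. Fits the Z-shaped block, either half turn. The point is its centre, 11 mm above its underside and mid-bridge.
- disc_mid (a point): Loose warming disc: plain dark steel disc, 52 mm diameter, 20 mm high, 120 g. The point is its centre, 10 mm above its underside.
- dish_mid (a point): Loose white lidded dish, round: lid 46 mm diameter from 6 to 16 mm height, below it a 40 mm diameter base; 16 mm high in all, 40 g. The point is its centre, 8 mm above its underside.
- jar_mid (a point): Loose small amber glass jar with white screw cap, upright: body 36 mm diameter, 62 mm high with the cap (35 mm diameter), 90 g. The point is its centre, 31 mm above its underside.
- wash_mid (a point): Bystander: white plastic wash bottle with blue top and bent spout, 56 mm diameter, about 130 mm high, far left of the work. The point is on its axis, 50 mm up.
- handset_mid (a point): Bystander: black remote handset lying on the bench beyond the work, 45 x 150 x 18 mm. The point is its centre. (A grey slide case with a white lid, 84 x 114 x 42 mm, that plays no part stands to the right of it, about 0.3 m right of the robot's centre line.)
Things that resemble listed ones, but are neither listed nor needed, are in the scene too. Leave any pink, turquoise or yellow look-alike of the part that bears disc_mid alone.

How it is judged:
At the end, for the whole second after the job is handed in: Each cap seated on its own block (within 6 mm, 0.15 rad, level); disc flat on the plate within 15 mm of midway between the blocks; dish level on the disc, centres within 10 mm; jar upright on the bench, 85 to 115 mm behind the disc, within 30 mm of the plate's cross line; all at rest (horizontal distance between cap_line_mid and block_line_top below 0.006 m and z of cap_line_mid in the frame of block_line_top between 0.008 and 0.0135 m and angle between the x axis of cap_line_mid and the x axis of block_line_top, either way round below 0.15 rad and angle between each of cap_line_mid, cap_diag_mid's own z axis and vertical below 0.07 rad and horizontal distance between cap_diag_mid and block_diag_top below 0.006 m and z of cap_diag_mid in the frame of block_diag_top between 0.008 and 0.0135 m and angle between the x axis of cap_diag_mid and the x axis of block_diag_top, either way round below 0.15 rad and horizontal distance between disc_mid and bed_mid below 0.015 m and z of disc_mid in the frame of bed_mid between 0.007 and 0.013 m and angle between each of disc_mid, dish_mid, jar_mid's own z axis and vertical below 0.1 rad and horizontal distance between dish_mid and disc_mid below 0.01 m and z of dish_mid in the frame of bed_mid between 0.025 and 0.031 m and height (world z) of jar_mid below 0.035 m and linear speed of each of cap_line, cap_diag, disc, dish, jar below 0.02 m/s and horizontal distance between jar_mid and disc_mid between 0.085 and 0.115 m and x of jar_mid in the frame of bed_mid above 0.07 m and y of jar_mid in the frame of bed_mid between -0.03 and 0.03 m); the robot touches nothing.
It fails at once if the wash bottle or the handset is moved more than 25 mm (distance of any of wash_mid, handset_mid from where it was at the start of the episode above 0.025 m).
It fails at once if the dish or the jar is tipped more than 0.5 rad (angle between any of dish_mid, jar_mid's own z axis and vertical above 0.5 rad).
It also fails if it takes over 131 s, if anything falls off the work surface, if the arm or the gripper's body presses on something with over 40 N, if the wrist force passes 120 N, or if a joint passes its speed limit or range.

## Working session

There is one attempt and no reset: what is moved stays moved. The work goes in short steps, Python scripts to look and compute and a shell command to move; the robot and the scene stay as the last step left them, time stands still between calls to the robot, and variables do not carry over. Pictures are saved under pics/ and viewed, and the job is handed in when it is done.

```bash
ls; mkdir -p pics; python3 - <<'E'
from cell import robot, read_camera
import cv2
for n in ["scene","top","wrist"]:
    d=read_camera(n); cv2.imwrite(f"pics/{n}0.png",d["frame"][:,:,::-1]); print(n,d["intrinsics"].tolist(),d["R"].round(4).tolist(),d["t"].round(4).tolist())
print(robot.observe(), robot.nose_length)
E
```

```text
pics
scene [[450.82775669904294, 0.0, 249.34375940864027], [0.0, 450.82775669904294, 194.04641963720505], [0.0, 0.0, 1.0]] [[0.1368, 0.9904, 0.0209], [0.7403, -0.0882, -0.6664], [-0.6582, 0.1066, -0.7453]] [-0.116, -0.3483, 1.5662]
top [[448.72596879025144, 0.0, 262.0523655417227], [0.0, 448.72596879025144, 195.5480928785448], [0.0, 0.0, 1.0]] [[0.0163, -0.9999, 0.0001], [-0.9951, -0.0162, -0.0975], [0.0975, 0.0015, -0.9952]] [0.0402, 0.5349, 1.1963]
wrist [[277.7858723360604, 0.0, 254.97224729643017], [0.0, 277.7858723360604, 192.61882951488292], [0.0, 0.0, 1.0]] [[0.2736, -0.9618, -0.0021], [-0.924, -0.2635, 0.2772], [-0.2672, -0.0739, -0.9608]] [-0.5233, -0.0341, 0.3913]
{'time': 0.15, 'qpos': array([-1.43899471e+00,  3.42542464e-01,  1.52478234e+00,  9.66237327e-06,
        1.27539615e+00, -1.45990669e-01]), 'qvel': array([ 0.00115261, -0.00246122, -0.00301789, -0.00099161,  0.00039236,
       -0.00094937]), 'joint_efforts': array([ 2.06204902e-03, -4.31467581e+01, -2.44353819e+01,  7.17171701e-02,
        5.36895613e-02, -8.40041594e-05]), 'tool_pos': array([ 0.14396156, -0.50456399,  0.22322043]), 'tool_rot': array([-3.14047770e+00, -1.73278776e-04,  2.77789373e-01]), 'contact_force': array([ 0.34277191,  0.51799309, -0.18416985]), 'torque': array([-0.0072508 ,  0.03325443,  0.00158178]), 'opening': 0.09178869058146881} 0.019
```

View pics/top0.png

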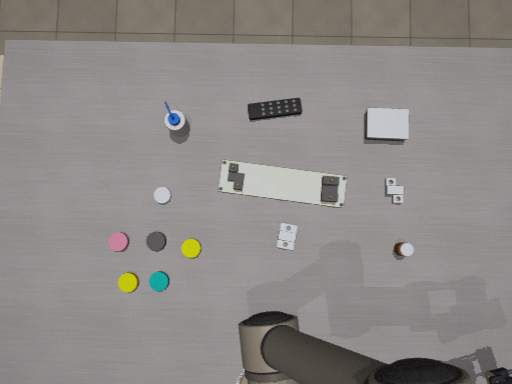

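View pics/scene0.png

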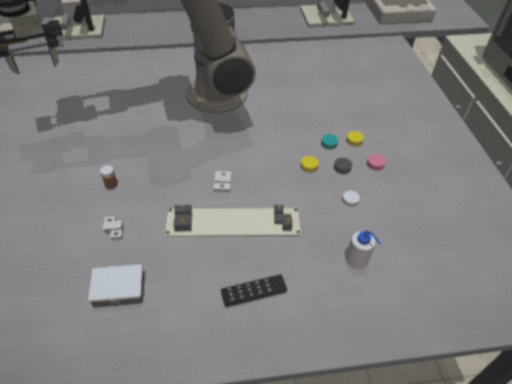

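View pics/wrist0.png

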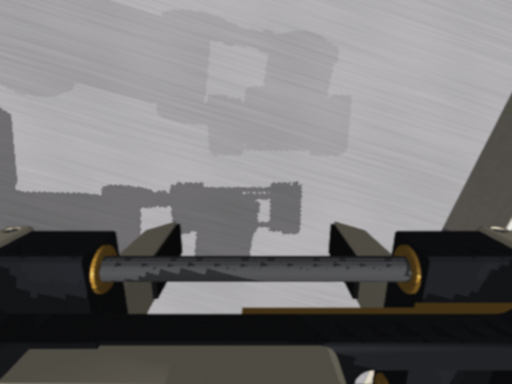

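Candidates for the disc in the top view: dark (156,241), pink (118,241), yellow (191,248) and (128,282), turquoise (159,281). By the description it is the dark one. The straight cap is at (287,237) and the Z cap at (395,191). The dish is at (162,195) and the jar at (404,249). Next, close crops to check these.

```bash
python3 - <<'E'
import cv2,numpy as np
im=cv2.imread("pics/top0.png")
def crop(a,s,n):
    u0,v0,u1,v1=a; cv2.imwrite(f"pics/{n}.png",cv2.resize(im[v0:v1,u0:u1],None,fx=s,fy=s,interpolation=cv2.INTER_CUBIC))
crop((210,150,360,260),5,"c1")
crop((100,180,220,300),5,"c2")
crop((360,165,440,275),5,"c3")
E
```

```text
(no output)
```

View pics/c1.png

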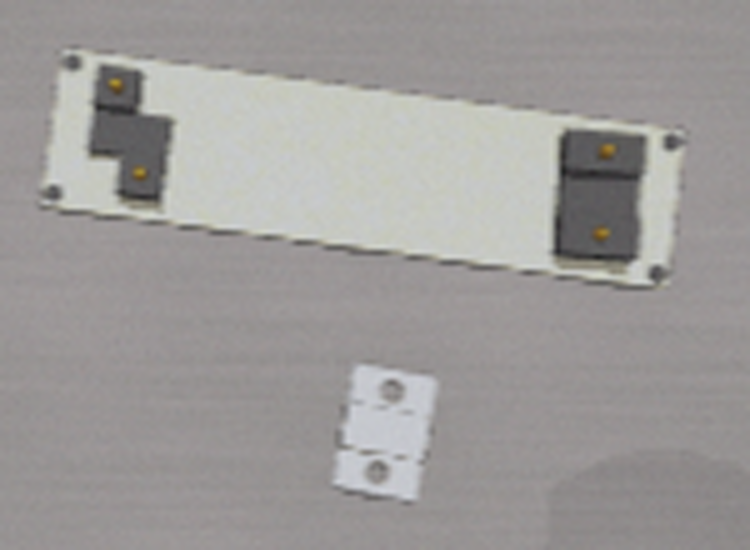

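View pics/c2.png

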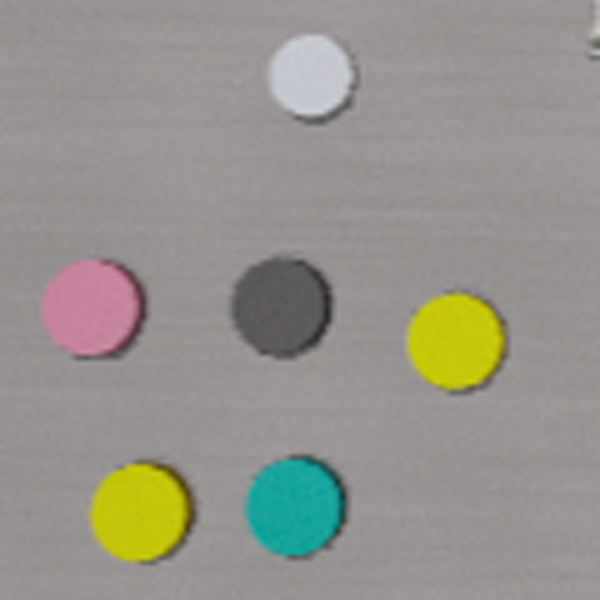

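View pics/c3.png

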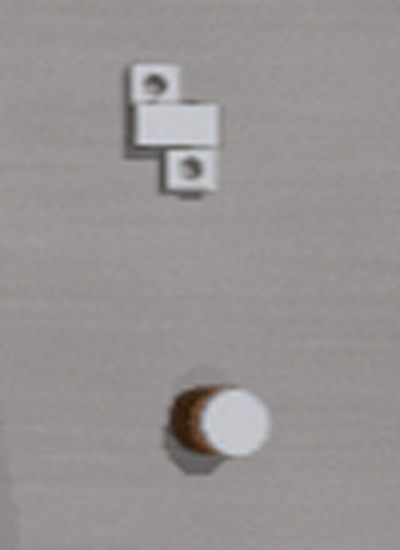

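```bash
cat > h.py <<'E'
import numpy as np, cv2
from scipy.spatial.transform import Rotation as Ro
def ray(d,u,v,z):
    K,R,t=d["intrinsics"],np.array(d["R"]),np.array(d["t"])
    c=-R.T@t; r=R.T@np.linalg.solve(K,[u,v,1.]); return c+r*(z-c[2])/r[2]
def proj(d,X):
    p=d["intrinsics"]@(np.array(d["R"])@np.array(X)+d["t"]); return p[:2]/p[2]
def shift(o,target,yaw=None):
    """cm shift in the tool axes & wz deg from the measured pose to target"""
    R=Ro.from_euler('xyz',o["tool_rot"]); s=R.inv().apply(np.array(target)-o["tool_pos"])*100
    out=list(s.round(2))
    if yaw is not None:
        # rotvec to pointing down with yaw
        T=Ro.from_euler('xyz',[np.pi,0,yaw]); out+=list(np.degrees((R.inv()*T).as_rotvec()).round(2))
    return [float(a) for a in out]
E
python3 - <<'E'
from h import *
from cell import read_camera
d=read_camera("top")
def P(u0,v0,c,z): return ray(d,u0+(c[0]+.5)/5-.5,v0+(c[1]+.5)/5-.5,z)
def pr(n,*a): print(n,*[x.round(4).tolist()[:2] for x in a])
def pair(n,u0,v0,a,b,z):
    A,B=P(u0,v0,a,z),P(u0,v0,b,z); v=A-B; pr(n,A,B,(A+B)/2); print("  len",np.linalg.norm(v),"ang",np.arctan2(v[1],v[0])); return (A+B)/2
pair("lcap",210,150,(393,391),(377,471),.014)
l=pair("lblk",210,150,(607,151),(601,233),.0455)
z=pair("zblk",210,150,(116,85),(139,173),.0455)
pr("mid blocks",(l+z)/2); w=z-l; print("yang",np.arctan2(-w[0],w[1]),np.linalg.norm(w))
s=[P(210,150,c,.008) for c in [(72,62),(52,192),(672,142),(657,273)]]
pr("screwmid",sum(s)/4); e=(s[0]+s[1]-s[2]-s[3])/2; print(np.arctan2(-e[0],e[1]),np.linalg.norm(e))
pair("zcap",360,165,(155,84),(191,168),.014)
pr("disc",P(100,180,(281,307),.02)); pr("dish",P(100,180,(311,75),.016)); pr("jar",P(360,165,(235,423),.062))
E
```

```text
lcap [0.448, -0.0239] [0.4044, -0.0157] [0.4262, -0.0198]
  len 0.044381934146793346 ang -0.18703447590672434
lblk [0.5779, -0.1359] [0.5335, -0.1327] [0.5557, -0.1343]
  len 0.0444952025654462 ang -0.07108490656854045
zblk [0.6095, 0.1291] [0.5619, 0.1156] [0.5857, 0.1224]
  len 0.049480221259442146 ang 0.2751383830667226
mid blocks [0.5707, -0.006]
yang -0.11630379604766 0.2584048290293624
screwmid [0.5719, -0.0062]
-0.11762915225943163 0.33690937381984387
zcap [0.5804, -0.3052] [0.5341, -0.3244] [0.5573, -0.3148]
  len 0.05010515002044437 ang 0.39441059599978806
disc [0.4063, 0.335]
dish [0.5333, 0.3244]
jar [0.396, -0.3311]
```

```bash
cat > go.py <<'E'
import sys,math
from h import *
from cell import robot
x,y,z=map(float,sys.argv[1:4]); yaw=float(sys.argv[4])
print(shift(robot.observe(),[x,y,z],yaw))
E
python3 go.py 0.4262 -0.0198 0.14 -0.187
```

```text
[40.44, -38.88, 8.37, -0.05, 0.01, 26.63]
```

```bash
python3 -m crank '[[4.3,-4.1,0,0,0,5,0.75],[8.6,-8.2,0,0,0,10,0.75],[13,-12.4,0,0,0,15,0.75],[17.3,-16.6,0,0,0,20,0.75],[21.6,-20.8,2,0,0,26.6,0.75]]'; python3 go.py 0.4262 -0.0198 0.14 -0.187
```

```text
time: 0.82
tool_pos: [0.2955, -0.2454, 0.2048]
tool_rot: [3.139, -0.003, -0.191]
contact_force: [1.0, -0.3, -0.2]
opening: 0.069
[8.54, -24.64, 6.45, 0.14, -0.17, -0.2]
```

```bash
python3 -m crank '[[2,-6,2,0,0,0,0.75],[4,-12,3,0,0,0,0.75],[6,-18,4,0,0,0,0.75],[8.6,-24.6,6.5,0,0,-0.2,0.75],[8.6,-24.6,6.5,0,0,-0.2,0.75]]'; python3 - <<'E'
from cell import read_camera,robot
import cv2
from h import *
d=read_camera("wrist"); cv2.imwrite("pics/w1.png",d["frame"][:,:,::-1]); R=d["R"]
print(-R.T@d["t"],robot.observe()["tool_pos"],proj(d,[.448,-.0239,.014]),proj(d,[.4044,-.0157,.014]))
E
```

```text
time: 1.45
tool_pos: [0.4248, -0.0176, 0.1379]
tool_rot: [-3.141, 0.001, -0.179]
contact_force: [-0.3, 0.2, -0.5]
opening: 0.069
[ 0.49895908 -0.03024078  0.2989551 ] [ 0.42518093 -0.0173033   0.13764797] [258.00833753 163.39509257] [257.62533757 204.00403275]
```

View pics/w1.png

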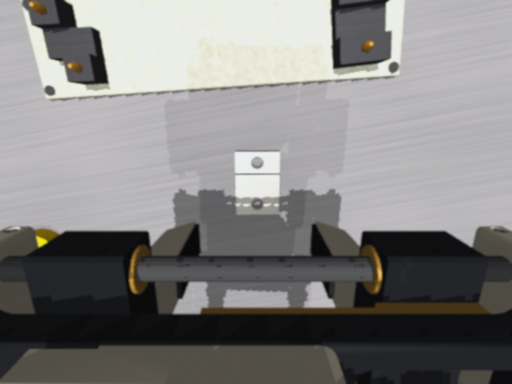

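The wrist view shows the straight cap's holes at (257,162) and (257,203). The top-view estimate predicted (258,163) and (258,204), so they agree. Descending.

```bash
python3 go.py 0.4268 -0.0196 0.023 -0.187
```

```text
[0.22, 0.21, 11.46, -0.05, 0.09, 0.42]
```

```bash
python3 -m crank '[[0.2,0.2,4,0,0,0.4,0.75],[0.2,0.2,8,0,0,0.4,0.75],[0.2,0.2,10.5,0,0,0.4,0.75],[0.2,0.2,11.4,0,0,0.4,0.75],[0.2,0.2,11.4,0,0,0.4,0.75]]' && python3 -m crank '[[0,0,0,0,0,0,0.4],[0,0,0,0,0,0,0.4],[0,0,0,0,0,0,0.4],[0,0,0,0,0,0,0.4]]' 30
```

```text
time: 2.12
tool_pos: [0.426, -0.0232, 0.0251]
tool_rot: [3.141, 0.0, -0.19]
contact_force: [0.1, -0.4, 0.2]
opening: 0.0692
time: 2.62
tool_pos: [0.4261, -0.0229, 0.0252]
tool_rot: [3.142, -0.001, -0.19]
contact_force: [-0.7, -0.2, 0.0]
opening: 0.0376
```

```bash
cat > pic.py <<'E'
import sys
from cell import read_camera,robot
import cv2
from h import *
d=read_camera(sys.argv[1]); im=d["frame"][:,:,::-1]
if len(sys.argv)>3:
    a=list(map(int,sys.argv[3:7])); im=cv2.resize(im[a[1]:a[3],a[0]:a[2]],None,fx=int(sys.argv[7]),fy=int(sys.argv[7]),interpolation=cv2.INTER_CUBIC)
cv2.imwrite("pics/"+sys.argv[2]+".png",im)
E
python3 pic.py wrist w2;python3 pic.py scene s2 150 100 300 220 5
```

```text
(no output)
```

View pics/w2.png

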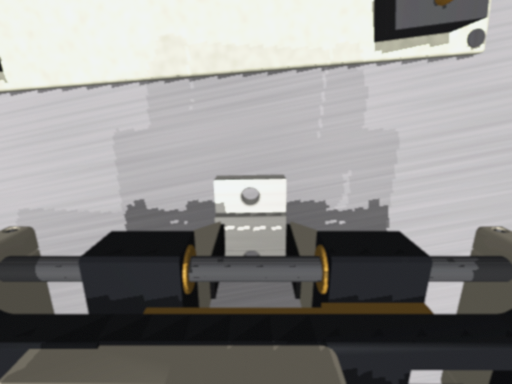

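View pics/s2.png

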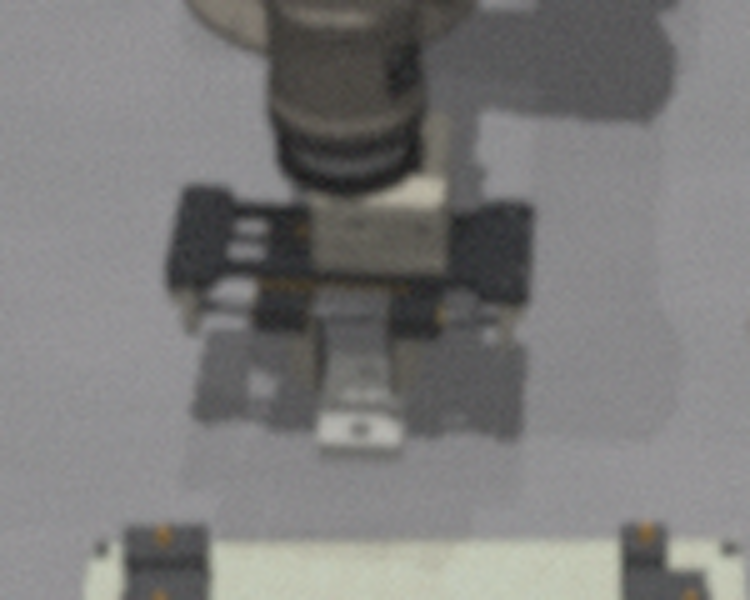

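```bash
python3 -m crank '[[0,0,0,0,0,0,0.2],[0,0,0,0,0,0,0.1],[0,0,0,0,0,0,0.1]]' 30;python3 pic.py wrist w3 180 160 330 280 5
```

```text
time: 3.1
tool_pos: [0.426, -0.0229, 0.0249]
tool_rot: [3.142, 0.0, -0.19]
contact_force: [0.1, -0.5, -1.3]
opening: 0.0121
```

View pics/w3.png

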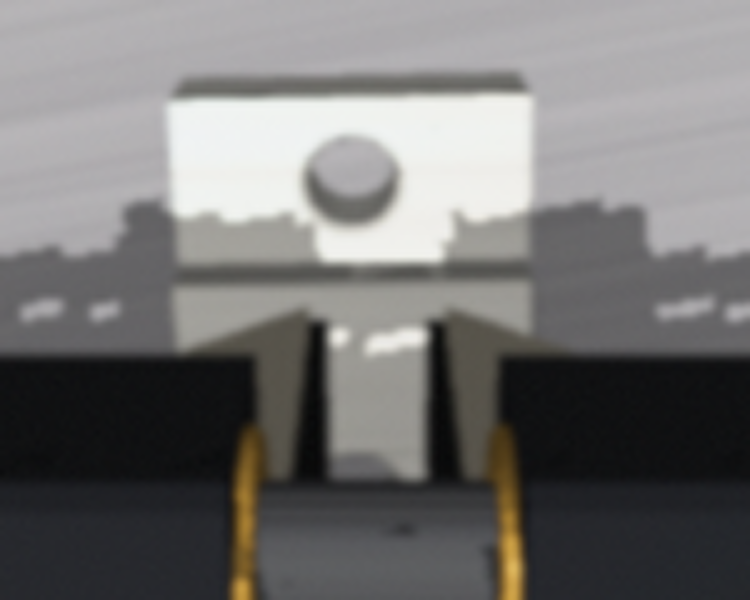

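```bash
python3 - <<'E'
from cell import read_camera,robot
from h import *
o=robot.observe(); d=read_camera("wrist"); R=Ro.from_euler('xyz',o["tool_rot"])
for z in (-.02,0,.019):
  for x in (-.0095,.0095):
    print(x,z,proj(d,o["tool_pos"]+R.apply([x,.006,z])),proj(d,o["tool_pos"]+R.apply([x,-.006,z])))
print(robot.nose_length,o["opening"],o["tool_pos"])
for X in ([.448,-.0239,.014],[.426,-.0195,.022],[.415,-.02,.022]): print(proj(d,X))
E
```

```text
-0.0095 -0.02 [267.13695169 265.85109327] [246.1760531  265.85623765]
0.0095 -0.02 [267.53255726 235.38746284] [245.85219965 235.39459039]
-0.0095 0 [265.84457658 249.29945255] [247.14306475 249.30488913]
0.0095 0 [266.1568047  221.71475706] [246.88468748 221.72181368]
-0.0095 0.019 [264.85091758 236.57351356] [247.88657205 236.5790357 ]
0.0095 0.019 [265.10591766 211.27067747] [247.67337631 211.27755856]
0.019 0.010339669791925656 [ 0.4259812  -0.02286738  0.02493883]
[251.60706292 197.63145467]
[251.33542593 234.64929509]
[255.33393583 249.69602405]
```

```bash
python3 pic.py scene s3 190 140 270 210 10; python3 - <<'E'
from cell import read_camera,robot
from h import *
o=robot.observe(); d=read_camera("scene"); R=Ro.from_euler('xyz',o["tool_rot"])
for z in (-.02,0,.019):
  for x in (-.0095,.0095):
    p=[(proj(d,o["tool_pos"]+R.apply([x,y,z]))-[190,140]+.5)*10-.5 for y in (.006,-.006)]; print(x,z,*p)
print((proj(d,[.448,-.0239,.014])-[190,140])*10)
E
```

```text
-0.0095 -0.02 [293.10919058 299.98992459] [336.05224958 302.23843263]
0.0095 -0.02 [286.37487739 348.717121  ] [329.75397247 350.99771009]
-0.0095 0 [295.19569739 350.1281311 ] [337.63551577 352.35951382]
0.0095 0 [288.5621345  398.78265836] [331.42777855 401.04555624]
-0.0095 0.019 [297.1330558  396.68234086] [339.10560017 398.89762608]
0.0095 0.019 [290.59257385 445.2586932 ] [332.98157261 447.50496829]
[313.67112078 454.89562908]
```

View pics/s3.png

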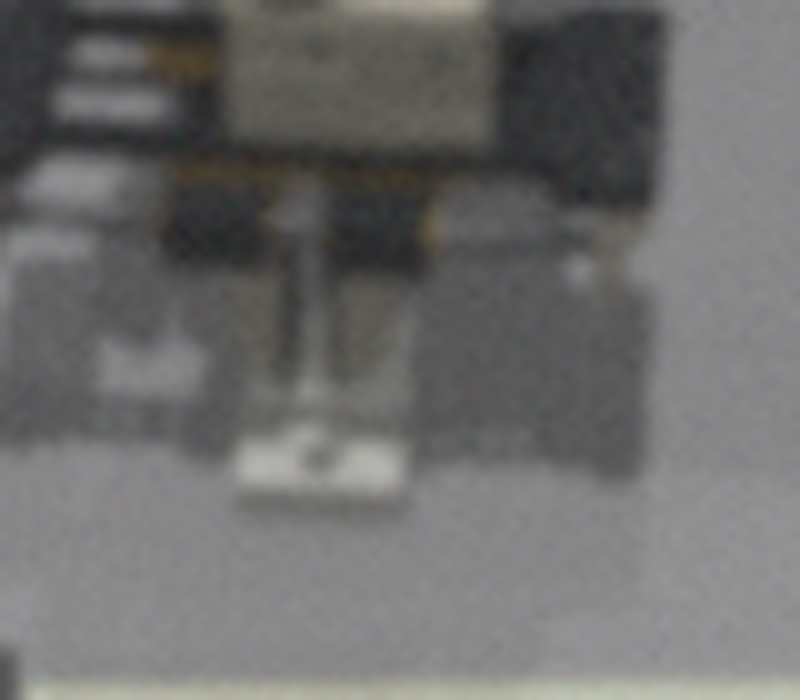

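Both views put the fingertips at about tool_pos height, in the wrist view and at scene crop row ~395. If the tips were really 19 mm ahead, they would show at row ~445. The jaws therefore closed above the cap and nothing moved. I'll open, centre, and go about 19 mm lower while watching the force.

```bash
python3 go.py 0.4268 -0.0196 0.008 -0.187; python3 -m crank '[[0,0,0,0,0,0,0.75],[0,0,0,0,0,0,0.75],[0,0,0,0,0,0,0.75],[0,0,0,0,0,0,0.75],[0,0,0,0,0,0,0.75]]'
```

```text
[0.02, -0.34, 1.7, 0.0, -0.0, -0.17]
time: 3.92
tool_pos: [0.426, -0.0229, 0.025]
tool_rot: [3.141, -0.0, -0.19]
contact_force: [-0.5, 0.6, 0.9]
opening: 0.0546
```

```bash
python3 -m crank '[[0.1,-0.3,0,0,0,0,0.75],[0.1,-0.3,0,0,0,0,0.75],[0.1,-0.3,1,0,0,0,0.75],[0.1,-0.3,1.5,0,0,0,0.75],[0.1,-0.3,1.8,0,0,0,0.75]]';python3 pic.py wrist w4; python3 pic.py scene s4 190 140 270 210 10
```

```text
time: 4.55
tool_pos: [0.4272, -0.0201, 0.0064]
tool_rot: [3.142, 0.001, -0.19]
contact_force: [-0.1, -0.4, -0.8]
opening: 0.069
```

View pics/w4.png

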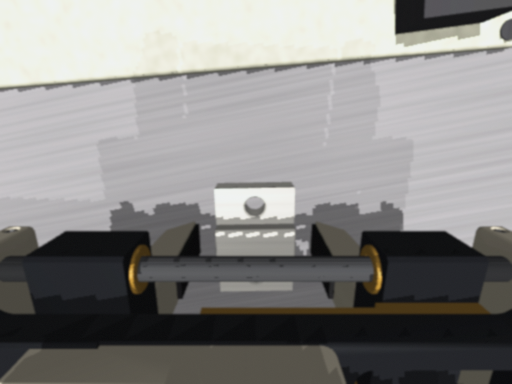

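View pics/s4.png

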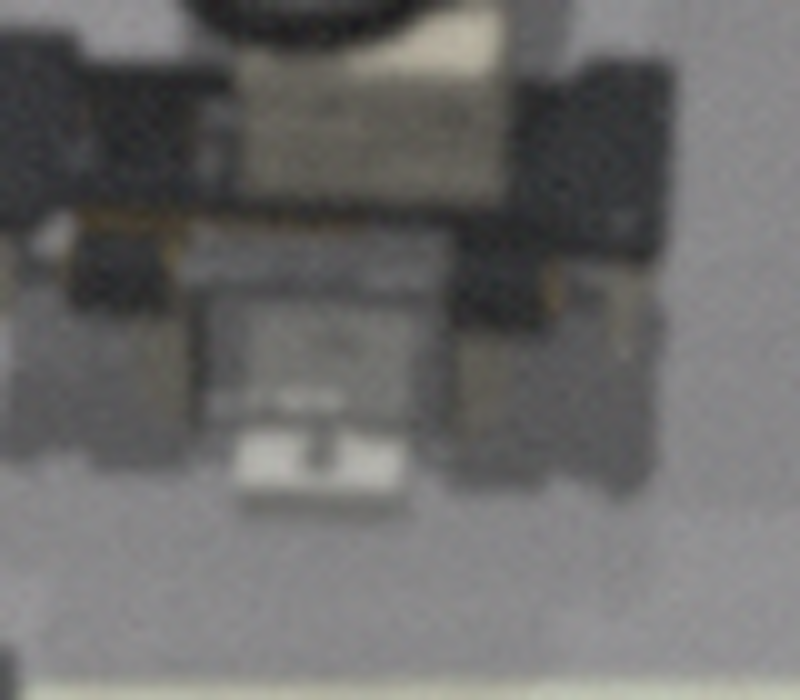

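```bash
python3 -m crank '[[0,0,0,0,0,0,0.4],[0,0,0,0,0,0,0.3],[0,0,0,0,0,0,0.2],[0,0,0,0,0,0,0.2]]' 35; python3 pic.py wrist w5 180 160 330 280 5
```

```text
time: 5.15
tool_pos: [0.4277, -0.0201, 0.0071]
tool_rot: [3.141, -0.0, -0.19]
contact_force: [-0.3, 0.5, 2.3]
opening: 0.0456
```

View pics/w5.png

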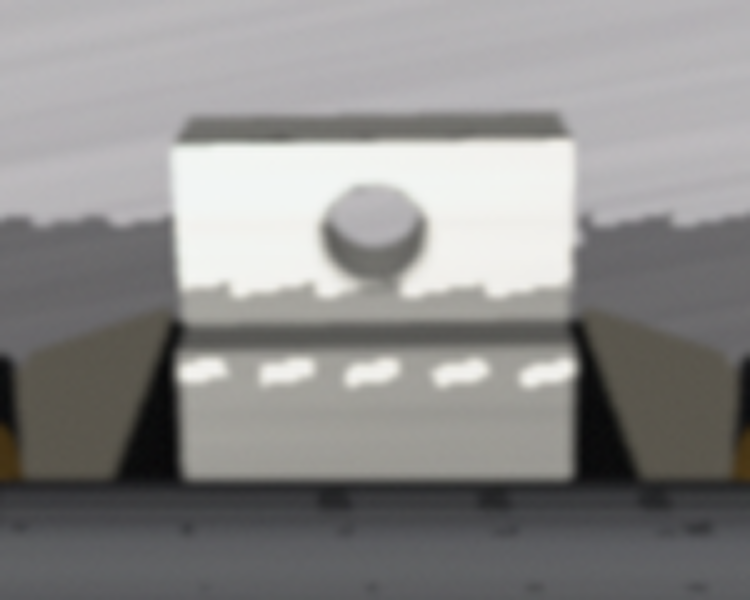

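```bash
cat > tl.py <<'E'
# pixel (wrist) -> world & tool coords at height z: tl.py z u v [u v ...]
import sys
from h import *
from cell import read_camera,robot
a=list(map(float,sys.argv[1:])); o=robot.observe(); d=read_camera("wrist"); R=Ro.from_euler('xyz',o["tool_rot"])
for i in range(1,len(a),2):
    X=ray(d,a[i],a[i+1],a[0]); print("world",X.round(4),"tool mm",(R.inv().apply(X-o["tool_pos"])*1000).round(1))
E
python3 tl.py .014 254.9 206.3
python3 go.py 0.556 -0.1347 0.085 -0.117
python3 -m crank '[[0,0,-2,0,0,0,0.2],[0,0,-5,0,0,0,0.2],[0,0,-7.8,0,0,0,0.2],[0,0,-7.8,0,0,0,0.2]]'
```

```text
world [ 0.4494 -0.0233  0.014 ] tool mm [22.  -1.  -6.9]
[14.77, 8.82, -7.78, 0.01, -0.02, -4.18]
time: 5.75
tool_pos: [0.4287, -0.0203, 0.0863]
tool_rot: [3.141, -0.004, -0.19]
contact_force: [0.2, -0.4, -2.3]
opening: 0.046
```

```bash
python3 -m crank '[[5,3,0,0,0,-2,0.2],[10,6,0,0,0,-4,0.2],[14.7,8.8,0,0,0,-4.2,0.2],[14.7,8.8,0,0,0,-4.2,0.2],[14.7,8.8,0,0,0,-4.2,0.2]]';python3 pic.py wrist w6
```

```text
time: 6.38
tool_pos: [0.5538, -0.1337, 0.0831]
tool_rot: [-3.141, 0.004, -0.117]
contact_force: [0.9, -0.3, -1.3]
opening: 0.0457
```

View pics/w6.png

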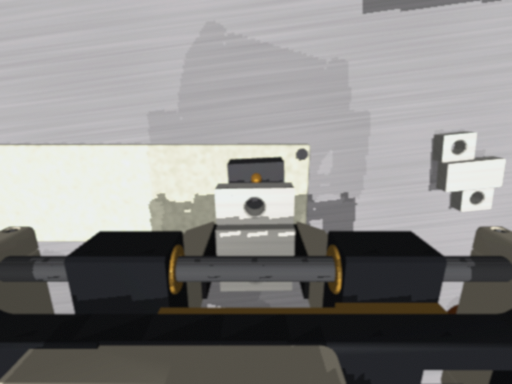

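```bash
python3 pic.py wrist w7 180 130 330 240 5; python3 tl.py .0455 256 177.7; python3 tl.py .008 302 154.3;  python3 tl.py .09 255 206;python3 tl.py .034 229 160.5 283 159
```

```text
world [ 0.5824 -0.1363  0.0455] tool mm [28.7 -0.2 38.5]
world [ 0.5898 -0.1769  0.008 ] tool mm [40.5 39.3 76.4]
world [ 0.5762 -0.1349  0.09  ] tool mm [21.6 -0.9 -5.2]
world [ 0.5963 -0.1172  0.034 ] tool mm [ 39.4 -20.9  51.1]
world [ 0.5927 -0.1586  0.034 ] tool mm [40.5 20.6 51.1]
```

View pics/w7.png

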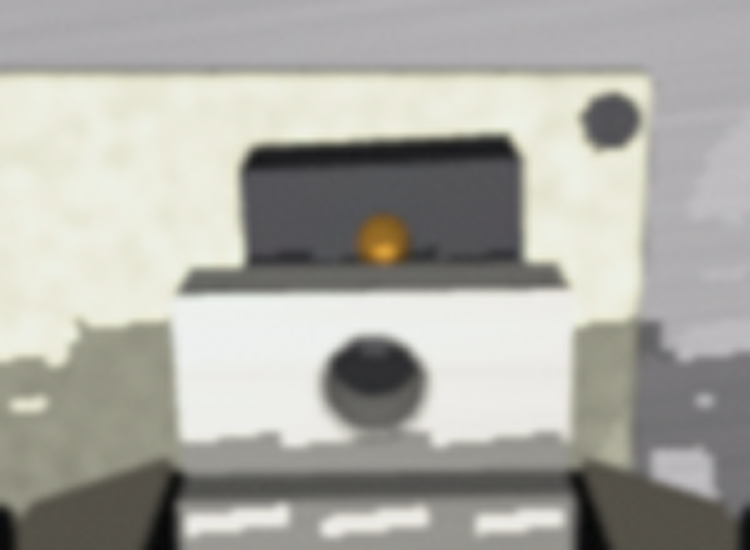

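```bash
python3 tl.py .0455 256.9 179.8; python3 tl.py .034 229 162.3 284 161.2; python3 tl.py .008 302 154.0
```

```text
world [ 0.5816 -0.1372  0.0455] tool mm [26.9  0.5 39.7]
world [ 0.5952 -0.1173  0.034 ] tool mm [ 38.  -21.   51.2]
world [ 0.5912 -0.1595  0.034 ] tool mm [38.8 21.4 51.3]
world [ 0.591  -0.1778  0.008 ] tool mm [40.6 39.4 77.3]
```

```bash
python3 -m crank '[[0.45,0.1,1,0,0,0,0.2],[0.45,0.1,2,0,0,0,0.2],[0.45,0.1,2.5,0,0,0,0.2],[0.45,0.1,2.5,0,0,0,0.2]]';python3 pic.py wrist w8 180 130 330 240 5;python3 pic.py scene s8 150 190 220 240 10;python3 pic.py top t8 290 150 370 220 10
```

```text
time: 7.32
tool_pos: [0.5592, -0.1357, 0.0592]
tool_rot: [-3.141, 0.001, -0.117]
contact_force: [0.6, -0.8, 0.2]
opening: 0.0455
```

View pics/w8.png

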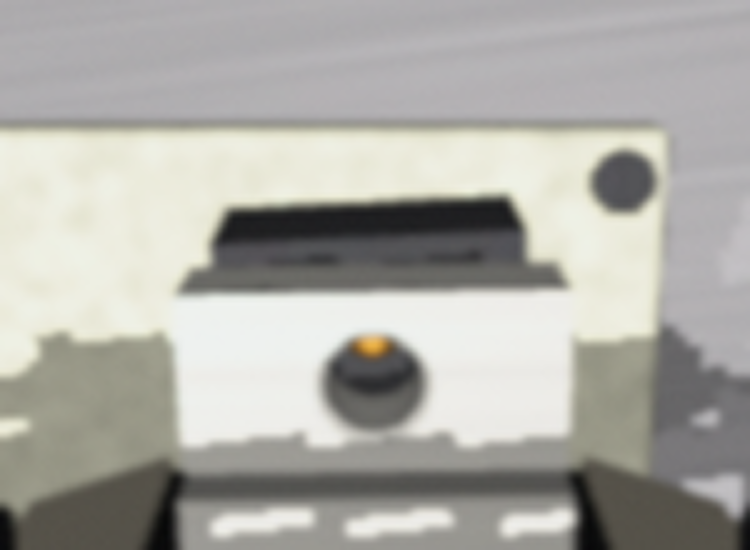

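View pics/s8.png

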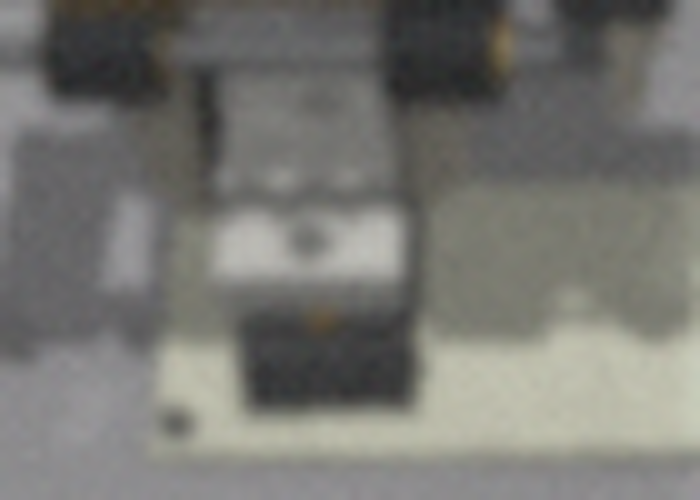

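```bash
python3 tl.py .0455 254.3 199.2 ; python3 tl.py .0661 254.9 206.4; python3 - <<'E'
from h import *
from cell import read_camera,robot
d=read_camera("top");o=robot.observe();print(o["tool_pos"]);R=Ro.from_euler('xyz',o["tool_rot"])
print(R.as_euler('xyz'))
E
```

```text
world [ 0.5795 -0.1368  0.0455] tool mm [19.6 -1.4 14.7]
world [ 0.5814 -0.1374  0.0661] tool mm [21.6 -1.  -5.8]
[ 0.55982874 -0.13584045  0.06030473]
[ 3.14135233e+00 -6.39139708e-04 -1.16601895e-01]
```

View pics/t8.png

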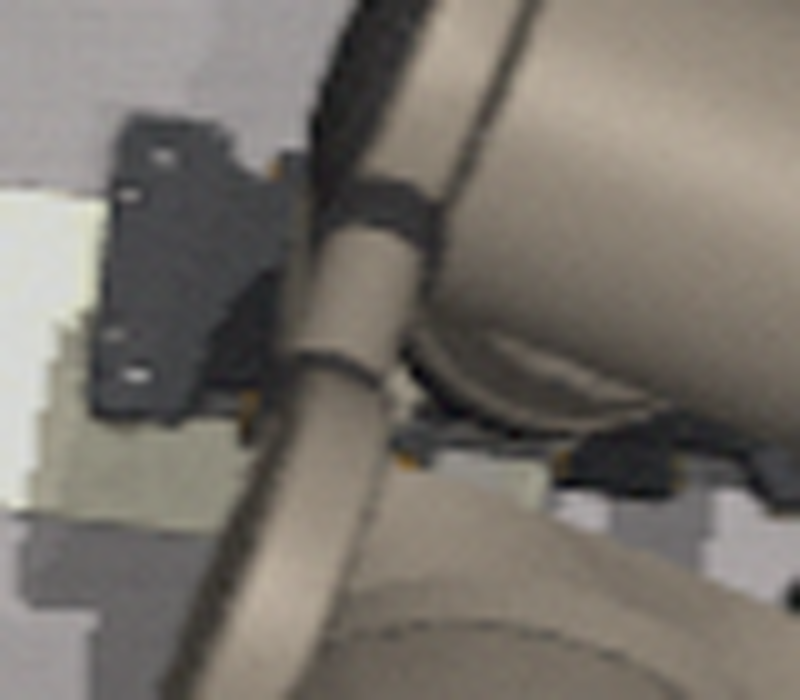

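```bash
python3 -m crank '[[-0.16,-0.04,0,0,0,0,0.2],[-0.16,-0.04,0.4,0,0,0,0.2],[-0.16,-0.04,0.8,0,0,0,0.2],[-0.16,-0.04,0.8,0,0,0,0.2]]';python3 pic.py wrist w9 180 130 330 240 5
```

```text
time: 8.12
tool_pos: [0.5578, -0.1351, 0.0514]
tool_rot: [-3.141, 0.001, -0.117]
contact_force: [0.1, -0.7, -0.9]
opening: 0.046
```

View pics/w9.png

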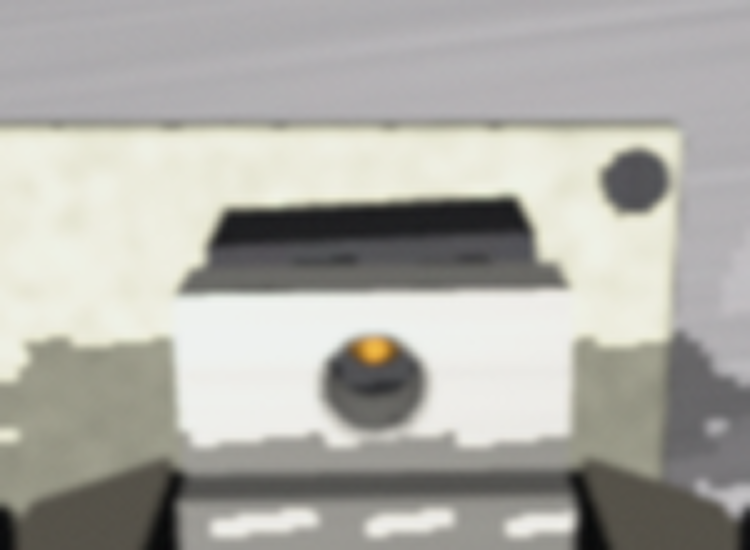

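```bash
python3 tl.py .0455 254.4 199.8 ; python3 tl.py .0583 254.9 206.4
```

```text
world [ 0.5799 -0.1364  0.0455] tool mm [21.9 -1.3  6.2]
world [ 0.5799 -0.1368  0.0583] tool mm [21.9 -1.  -6.5]
```

Pin and hole coincide at tool (21.9, -1.2) mm. Lowering to seat.

```bash
python3 -m crank '[[0,0,0.4,0,0,0,0.2],[0,0,0.7,0,0,0,0.2],[0,0,1.0,0,0,0,0.2],[0,0,1.05,0,0,0,0.2],[0,0,1.05,0,0,0,0.2]]'
```

```text
time: 8.9
tool_pos: [0.5581, -0.1352, 0.0415]
tool_rot: [3.142, -0.0, -0.117]
contact_force: [-0.5, -0.3, -1.6]
opening: 0.0458
```

```bash
python3 -m crank '[[0,0,0.1,0,0,0,0.2],[0,0,0.2,0,0,0,0.2],[0,0,0.2,0,0,0,0.2]]'; python3 pic.py wrist w10 180 130 330 240 5
```

```text
time: 9.28
tool_pos: [0.5583, -0.1353, 0.0411]
tool_rot: [3.141, -0.001, -0.117]
contact_force: [-3.8, 0.8, 10.7]
opening: 0.0462
```

View pics/w10.png

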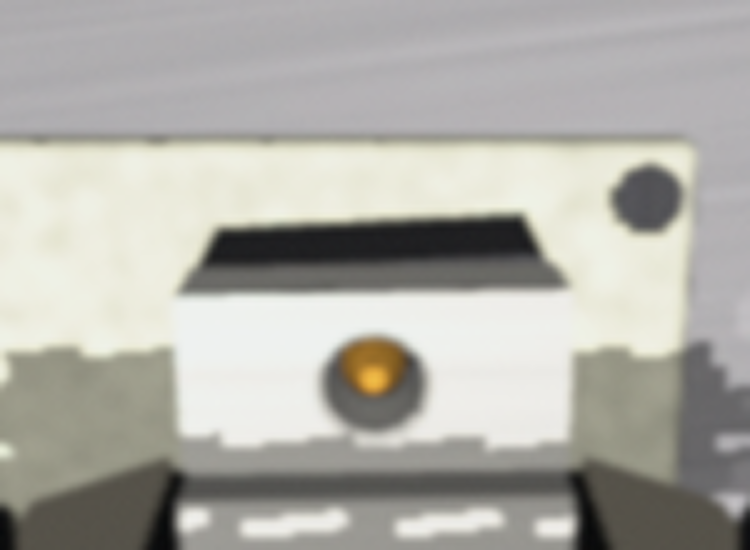

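```bash
python3 -m crank '[[0,0,0,0,0,0,0.75],[0,0,0,0,0,0,0.75],[0,0,0,0,0,0,0.75],[0,0,-2,0,0,0,0.75],[0,0,-6,0,0,0,0.75]]';python3 go.py .5573 -.3148 .12 -0.016;  python3 pic.py wrist w11
```

```text
time: 9.95
tool_pos: [0.5569, -0.1348, 0.0984]
tool_rot: [-3.141, 0.004, -0.117]
contact_force: [0.4, 1.0, -0.5]
opening: 0.0687
[2.12, 17.87, -2.19, -0.07, 0.24, -5.77]
```

View pics/w11.png

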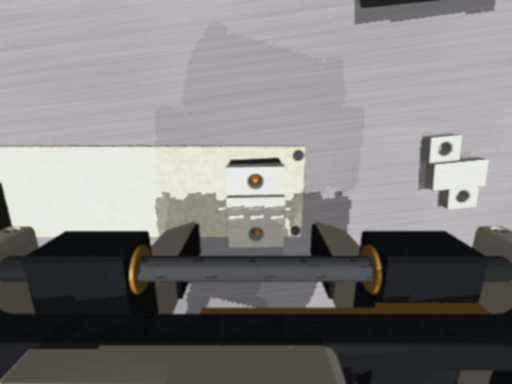

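The straight cap is seated, with both pins showing in its holes at (256,181) and (256,234). Now the Z cap.

```bash
python3 -m crank '[[1,6,-2.2,0,0,-2,0.75],[1.5,12,-2.2,0,0,-5,0.75],[2.1,17.9,-2.2,0,0,-5.8,0.75],[2.1,17.9,-2.2,0,0,-5.8,0.75],[2.1,17.9,-2.2,0,0,-5.8,0.75]]';  python3 pic.py wrist w12 190 120 340 240 5
```

```text
time: 10.62
tool_pos: [0.5578, -0.3151, 0.1209]
tool_rot: [-3.141, 0.001, -0.016]
contact_force: [-0.5, -0.0, 0.5]
opening: 0.0686
```

View pics/w12.png

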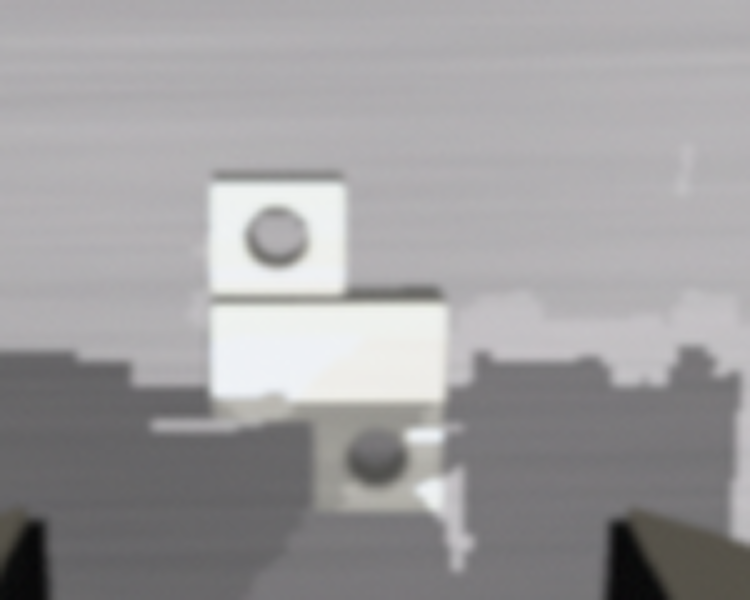

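```bash
python3 tl.py .014 245.3 167.3 265.3 211.1; python3 tl.py .022 232.2 180 279 180
```

```text
world [ 0.5815 -0.3041  0.014 ] tool mm [ 23.4 -10.5 107.1]
world [ 0.5357 -0.3234  0.014 ] tool mm [-22.1   9.5 107.1]
world [ 0.571  -0.2912  0.022 ] tool mm [ 12.5 -22.9  99.3]
world [ 0.5704 -0.3362  0.022 ] tool mm [12.5 22.1 99.3]
```

```bash
python3 -m crank '[[0.06,-0.05,4,0,0,-0.3,0.75],[0.06,-0.05,8,0,0,-0.3,0.75],[0.06,-0.05,10.5,0,0,-0.3,0.75],[0.06,-0.05,11.45,0,0,-0.3,0.75],[0.06,-0.05,11.45,0,0,-0.3,0.75]]' && python3 -m crank '[[0,0,0,0,0,0,0.4],[0,0,0,0,0,0,0.3],[0,0,0,0,0,0,0.2],[0,0,0,0,0,0,0.2]]' 35; python3 pic.py wrist w13 180 150 330 270 5
```

```text
time: 11.4
tool_pos: [0.559, -0.3143, 0.0071]
tool_rot: [-3.142, 0.0, -0.009]
contact_force: [0.3, -0.0, 0.4]
opening: 0.0688
time: 11.9
tool_pos: [0.5591, -0.3153, 0.0078]
tool_rot: [3.141, -0.001, -0.01]
contact_force: [-0.7, 0.9, 4.9]
opening: 0.0457
```

View pics/w13.png

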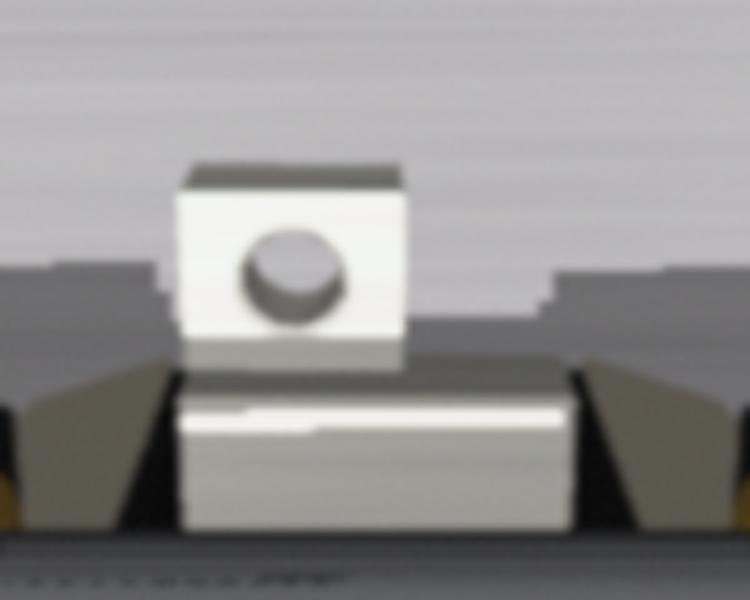

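```bash
python3 tl.py .014 238.7 205.5; python3 go.py .5872 .1225 .1 -.117;  python3 -m crank '[[0,0,-3,0,0,0,0.2],[0,0,-6,0,0,0,0.2],[0,-3,-9.2,0,0,2,0.2],[0.1,-9,-9.2,0,0,4,0.2],[0.3,-15,-9.2,0,0,6,0.2]]';python3 go.py .5872 .1225 .1 -.117
```

```text
world [ 0.5816 -0.305   0.014 ] tool mm [ 22.4 -10.5  -6.1]
[2.37, -43.79, -9.25, 0.04, -0.06, 6.12]
time: 12.62
tool_pos: [0.5629, -0.1638, 0.0991]
tool_rot: [3.142, -0.0, -0.117]
contact_force: [0.8, 0.3, -1.5]
opening: 0.0456
[-0.94, -28.72, -0.09, 0.0, -0.01, -0.03]
```

```bash
python3 -m crank '[[-0.2,-6,0,0,0,0,0.2],[-0.4,-12,0,0,0,0,0.2],[-0.6,-18,0,0,0,0,0.2],[-0.8,-24,0,0,0,0,0.2],[-0.9,-28,0,0,0,0,0.2]]';python3 -m crank '[[0,0,0,0,0,0,0.2],[0,0,0,0,0,0,0.2]]';python3 go.py .5872 .1225 .1 -.117;python3 pic.py wrist w14 130 100 330 240 4
```

```text
time: 13.25
tool_pos: [0.5859, 0.1169, 0.0986]
tool_rot: [-3.142, 0.001, -0.113]
contact_force: [-0.7, -0.9, -0.4]
opening: 0.0456
time: 13.5
tool_pos: [0.5861, 0.1137, 0.0985]
tool_rot: [3.141, 0.001, -0.115]
contact_force: [0.1, -0.9, -1.4]
opening: 0.046
[0.01, -0.89, -0.15, 0.04, 0.05, 0.14]
```

View pics/w14.png

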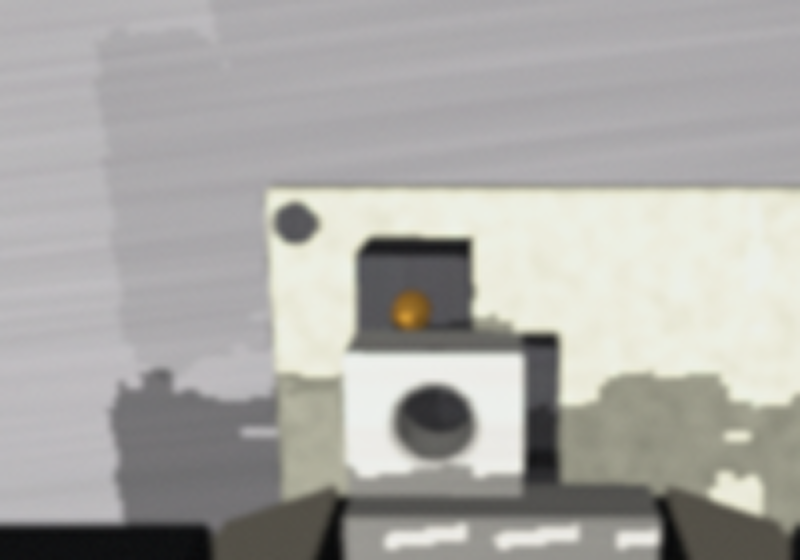

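```bash
python3 tl.py .0455 232.6 179.6; python3 tl.py .034 219.5 162.5 248 162; python3 tl.py .1049 238.7 205.5; python3 -m crank '[[0.1,-0.8,1,0,0,0.1,0.2],[0.1,-0.8,2.5,0,0,0.1,0.2],[0.1,-0.8,3.7,0,0,0.1,0.2],[0.1,-0.8,3.7,0,0,0.1,0.2],[0.1,-0.8,3.7,0,0,0.1,0.2]]';python3 pic.py wrist w15 180 130 330 240 5
```

```text
world [0.612  0.129  0.0455] tool mm [ 23.8 -18.7  53.1]
world [0.625  0.1387 0.034 ] tool mm [ 35.5 -30.1  64.7]
world [0.6227 0.1154 0.034 ] tool mm [35.9 -6.7 64.7]
world [0.6098 0.1207 0.1049] tool mm [ 22.3 -10.5  -6.1]
time: 14.32
tool_pos: [0.5885, 0.122, 0.062]
tool_rot: [3.141, -0.0, -0.117]
contact_force: [-1.1, -0.4, -0.3]
opening: 0.0456
```

View pics/w15.png

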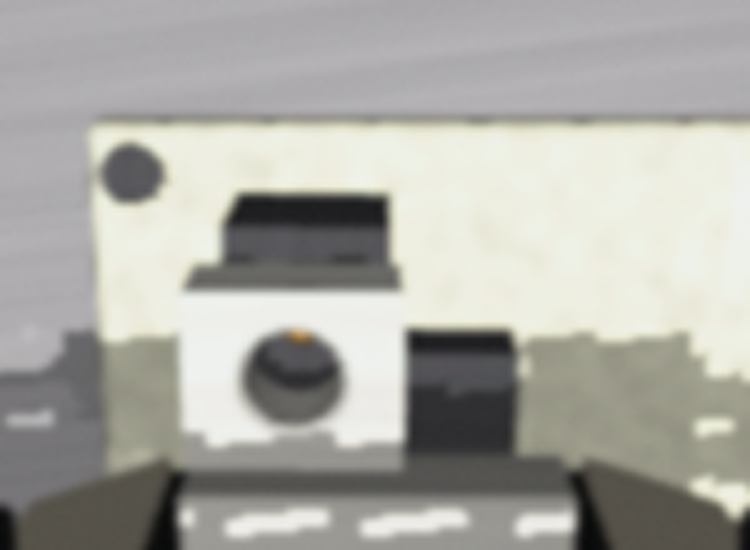

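```bash
python3 tl.py .0455 239.8 196.5; python3 tl.py .0689 238.7 205.5
```

```text
world [0.6107 0.1306 0.0455] tool mm [ 20.9 -11.1  16.8]
world [0.6122 0.1299 0.0689] tool mm [ 22.4 -10.5  -6.4]
```

```bash
python3 -m crank '[[-0.12,-0.06,0,0,0,0,0.2],[-0.12,-0.06,0.5,0,0,0,0.2],[-0.12,-0.06,1,0,0,0,0.2],[-0.12,-0.06,1,0,0,0,0.2]]';python3 pic.py wrist w16 180 130 330 240 5
```

```text
time: 14.98
tool_pos: [0.5868, 0.1227, 0.0512]
tool_rot: [3.141, 0.001, -0.117]
contact_force: [-1.2, -0.1, -1.0]
opening: 0.0454
```

View pics/w16.png

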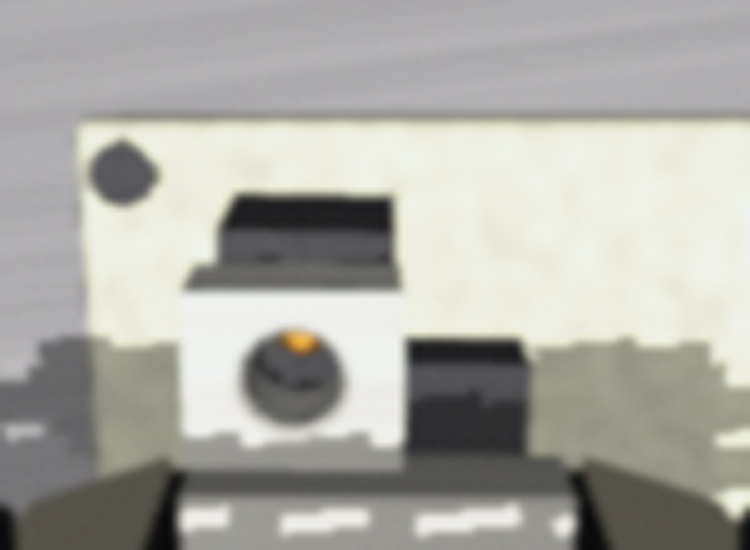

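```bash
python3 tl.py .0455 239.7 198.3; python3 tl.py .0583 238.7 205.5; python3 -m crank '[[0,0.01,0,0,0,0,0.2],[0.03,0.01,0.3,0,0,0,0.2],[0.03,0.01,0.6,0,0,0,0.2],[0.03,0.01,0.95,0,0,0,0.2],[0.03,0.01,0.95,0,0,0,0.2]]'
```

```text
world [0.611  0.1306 0.0455] tool mm [ 23.  -10.6   6. ]
world [0.6107 0.1306 0.0583] tool mm [ 22.4 -10.5  -6.5]
time: 15.75
tool_pos: [0.5874, 0.1226, 0.0422]
tool_rot: [3.141, 0.0, -0.117]
contact_force: [0.1, -0.3, -1.4]
opening: 0.0456
```

```bash
python3 -m crank '[[0,0,0.15,0,0,0,0.2],[0,0,0.2,0,0,0,0.2],[0,0,0.2,0,0,0,0.2]]'; python3 pic.py wrist w17 180 130 330 240 5
```

```text
time: 16.12
tool_pos: [0.5875, 0.1227, 0.0418]
tool_rot: [3.142, -0.001, -0.116]
contact_force: [-3.6, -0.2, 8.6]
opening: 0.0454
```

View pics/w17.png

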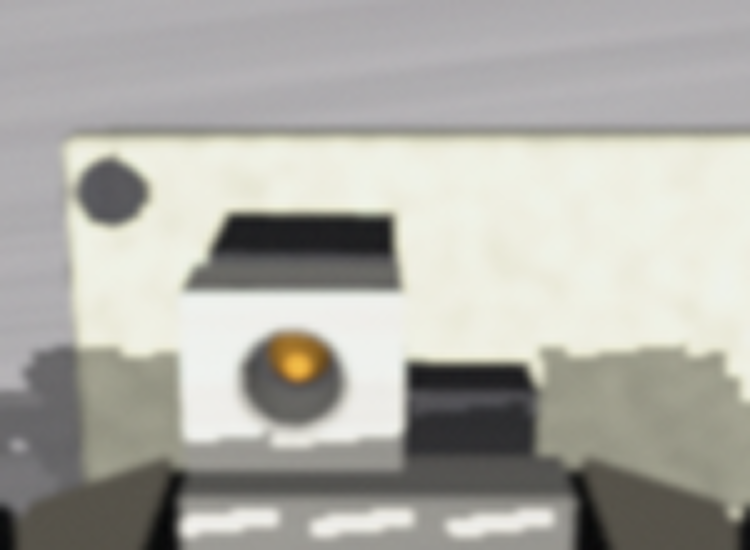

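```bash
python3 -m crank '[[0,0,0,0,0,0,0.75],[0,0,0,0,0,0,0.75],[0,0,0,0,0,0,0.75],[0,0,-2,0,0,0,0.75],[0,0,-8,0,0,0,0.75]]'; python3 pic.py wrist w18 180 120 330 240 5
```

```text
time: 16.8
tool_pos: [0.5853, 0.1224, 0.118]
tool_rot: [3.14, 0.008, -0.117]
contact_force: [1.9, 0.1, 0.5]
opening: 0.0688
```

View pics/w18.png

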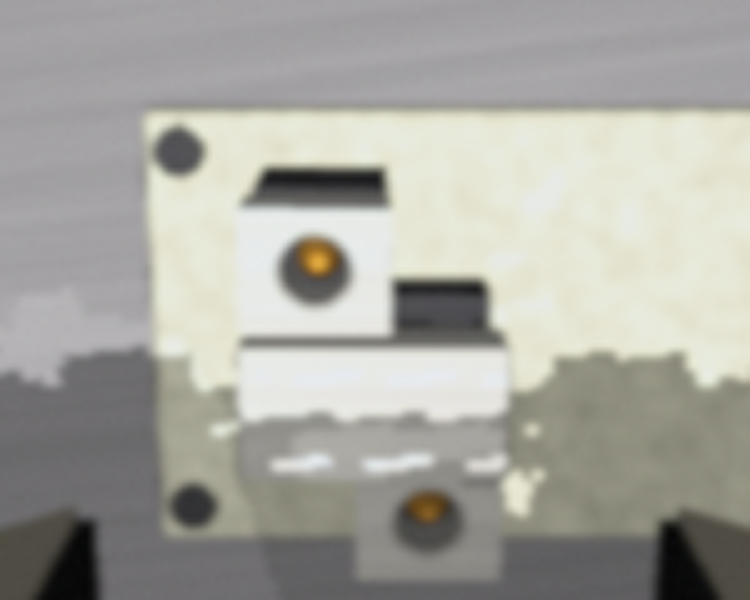

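```bash
python3 tl.py .0455 243.4 172 265.8 221.4; python3 tl.py .048 243 174 265.4 224; python3 pic.py scene s18 260 190 320 240 10
```

```text
world [0.6161 0.1316 0.0455] tool mm [ 23.6 -11.4  83.5]
world [0.5667 0.1167 0.0455] tool mm [-23.8   9.2  83. ]
world [0.6161 0.1319 0.048 ] tool mm [ 22.7 -11.6  79. ]
world [0.5668 0.1173 0.048 ] tool mm [-24.6   8.6  78.4]
```

View pics/s18.png

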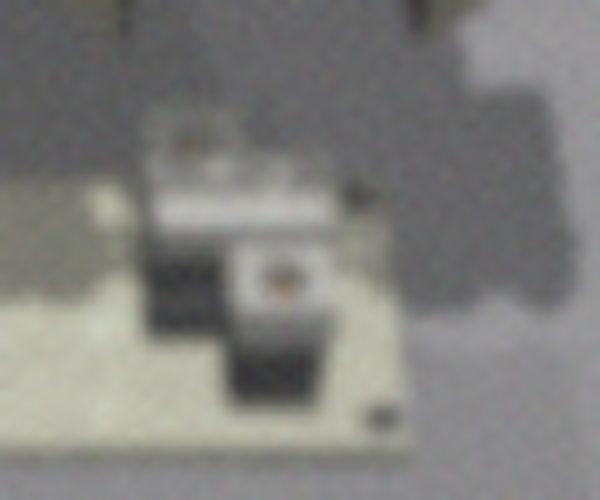

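Both caps are seated; the Z cap's pins show in its holes within ~1 mm. Next is the disc.

```bash
python3 go.py .4065 .335 .11 -.117
```

```text
[-20.52, -18.97, 1.11, -0.03, -0.16, 0.02]
```

```bash
python3 -m crank '[[-4,-4,0,0,0,0,0.8],[-8,-8,0,0,0,0,0.8],[-12,-12,0,0,0,0,0.8],[-16.5,-15.5,0,0,0,0,0.8],[-20.5,-19,1,0,0,0,0.8]]';python3 -m crank '[[0,0,0,0,0,0,0.8],[0,0,0,0,0,0,0.8]]';python3 pic.py wrist w19
```

```text
time: 17.62
tool_pos: [0.4041, 0.3361, 0.1094]
tool_rot: [3.141, 0.001, -0.117]
contact_force: [0.4, 0.9, -0.1]
opening: 0.0732
time: 17.88
tool_pos: [0.4058, 0.3348, 0.1095]
tool_rot: [3.14, 0.001, -0.116]
contact_force: [-0.0, -0.6, 0.2]
opening: 0.0736
```

View pics/w19.png

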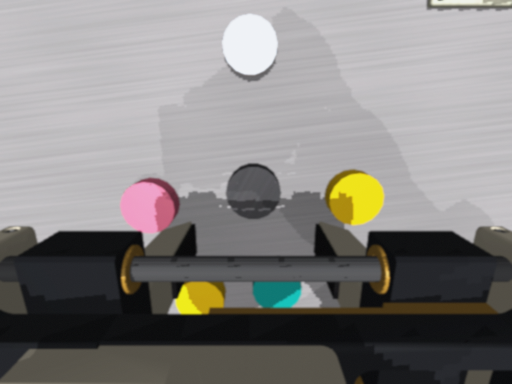

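```bash
python3 pic.py wrist w20 120 140 400 240 2;python3 pic.py wrist w21 215 150 295 230 8; python3 tl.py .02 254 192.5;python3 tl.py .016 250 44
```

```text
world [0.4096 0.3359 0.02  ] tool mm [ 2.5 -1.9 90.2]
world [0.536 0.324 0.016] tool mm [129.4  -5.1  94.3]
```

View pics/w21.png

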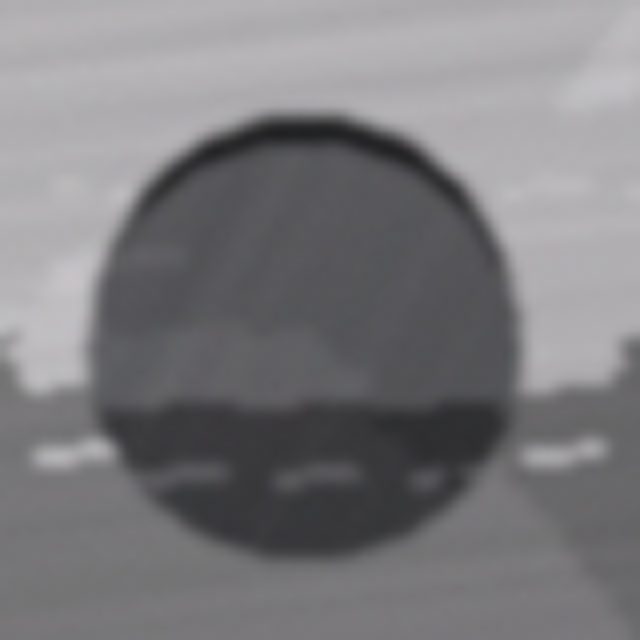

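```bash
python3 tl.py .02 253.1 193.4; python3 -m crank '[[0.17,-0.23,4,0,0,0,0.8],[0.17,-0.23,8,0,0,0,0.8],[0.17,-0.23,9.8,0,0,0,0.8],[0.17,-0.23,10.4,0,0,0,0.8],[0.17,-0.23,10.4,0,0,0,0.8]]' && python3 -m crank '[[0,0,0,0,0,0,0.5],[0,0,0,0,0,0,0.4],[0,0,0,0,0,0,0.3],[0,0,0,0,0,0,0.3]]' 30; python3 pic.py wrist w22
```

```text
world [0.4087 0.3369 0.02  ] tool mm [ 1.6 -2.8 90.4]
time: 18.8
tool_pos: [0.4084, 0.3372, 0.0067]
tool_rot: [-3.142, -0.0, -0.117]
contact_force: [-0.4, -0.5, -0.1]
opening: 0.0735
time: 19.3
tool_pos: [0.4082, 0.3374, 0.007]
tool_rot: [-3.141, -0.001, -0.117]
contact_force: [-0.7, -1.5, 5.0]
opening: 0.05
```

View pics/w22.png

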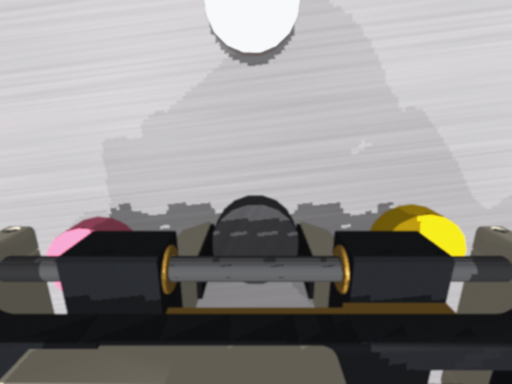

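```bash
python3 pic.py wrist w23 205 180 305 300 5;python3 pic.py scene s23 310 130 380 190 10; python3 tl.py .02 255 206 255 282
```

```text
world [0.4325 0.3355 0.02  ] tool mm [ 24.3  -0.9 -13. ]
world [0.3837 0.3412 0.02  ] tool mm [-24.7  -1.  -13. ]
```

View pics/w23.png

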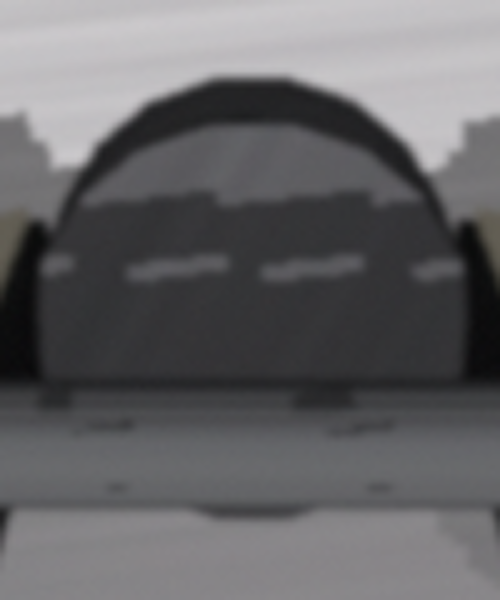

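View pics/s23.png

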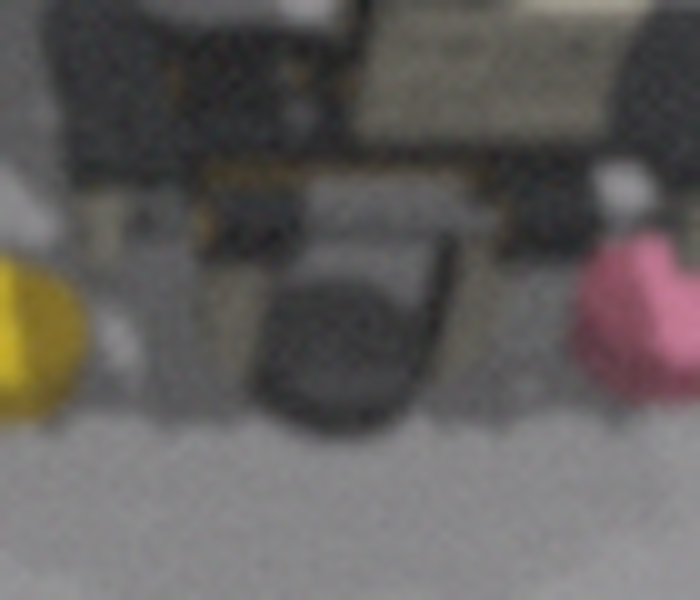

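```bash
python3 go.py .5727 -.0065 .10 -.117;  python3 -m crank '[[0,0,-4,0,0,0,0.3],[0,0,-9.3,0,0,0,0.3],[2.5,5,-9.3,0,0,0,0.3],[5,10,-9.3,0,0,0,0.3],[7.5,15,-9.3,0,0,0,0.3]]'; python3 go.py .5727 -.0065 .10 -.117
```

```text
[20.34, 32.24, -9.29, -0.02, -0.05, 0.03]
time: 20.12
tool_pos: [0.4652, 0.1782, 0.0994]
tool_rot: [-3.142, -0.0, -0.116]
contact_force: [1.1, -0.1, -0.9]
opening: 0.0503
[12.81, 17.1, -0.05, -0.0, -0.01, 0.07]
```

```bash
python3 -m crank '[[4,5.5,0,0,0,0,0.3],[8,11,0,0,0,0,0.3],[12.8,17.1,0,0,0,0,0.3],[12.8,17.1,0,0,0,0,0.3],[12.8,17.1,0,0,0,0,0.3]]'; python3 go.py .5727 -.0065 .017 -.117; python3 pic.py wrist w24
```

```text
time: 20.75
tool_pos: [0.5727, -0.007, 0.0988]
tool_rot: [3.142, 0.0, -0.12]
contact_force: [-0.6, -0.1, -1.3]
opening: 0.0499
[0.0, -0.05, 8.18, 0.0, 0.02, -0.16]
```

View pics/w24.png

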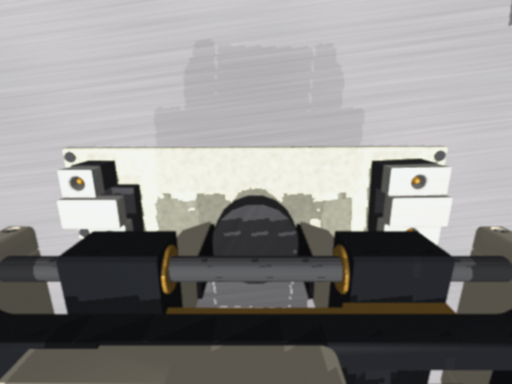

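```bash
python3 -m crank '[[0,-0.05,3,0,0,-0.1,0.3],[0,-0.05,6,0,0,-0.1,0.3],[0,-0.05,7.8,0,0,-0.1,0.3],[0,-0.05,8.2,0,0,-0.1,0.3],[0,-0.05,8.3,0,0,-0.1,0.3]]'; python3 -m crank '[[0,0,0.1,0,0,0,0.3],[0,0,0.1,0,0,0,0.3]]'
```

```text
time: 21.42
tool_pos: [0.5722, -0.0039, 0.0169]
tool_rot: [3.142, -0.0, -0.114]
contact_force: [0.4, 0.4, -0.9]
opening: 0.0498
time: 21.68
tool_pos: [0.5726, -0.0047, 0.0161]
tool_rot: [3.141, -0.001, -0.115]
contact_force: [-0.2, -0.7, -0.8]
opening: 0.0501
```

```bash
python3 -m crank '[[0,0.12,0.1,0,0,0,0.3],[0,0.12,0.15,0,0,0,0.3]]'; python3 -m crank '[[0,0,0,0,0,0,0.8],[0,0,0,0,0,0,0.8],[0,0,0,0,0,0,0.8],[0,0,-3,0,0,0,0.8],[0,0,-9,0,0,0,0.8]]'; python3 pic.py wrist w25; python3 go.py .536 .324 .11 -.117
```

```text
time: 21.92
tool_pos: [0.5725, -0.0058, 0.015]
tool_rot: [-3.141, -0.001, -0.115]
contact_force: [-3.0, 0.4, 8.3]
opening: 0.0499
time: 22.55
tool_pos: [0.5704, -0.0057, 0.1025]
tool_rot: [-3.142, 0.006, -0.115]
contact_force: [1.7, -0.4, 0.4]
opening: 0.0739
[-7.71, -32.36, 0.15, 0.02, -0.57, 0.13]
```

View pics/w25.png

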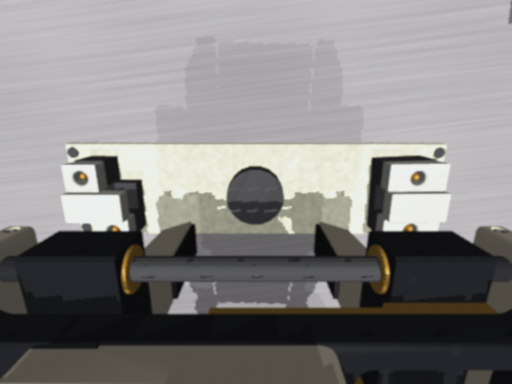

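```bash
python3 -m crank '[[-1.4,-6,0,0,0,0,0.7],[-2.8,-12,0,0,0,0,0.7],[-4.2,-18,0,0,0,0,0.7],[-5.6,-24,0,0,0,0,0.7],[-7,-30,0,0,0,0,0.7]]';  python3 -m crank '[[-0.6,-1.5,0,0,0,0,0.7],[-0.6,-1.5,0,0,0,0,0.7],[-0.6,-1.5,0,0,0,0,0.7]]';python3 go.py .536 .324 .11 -.117;python3 pic.py wrist w26 215 150 295 230 8
```

```text
time: 23.22
tool_pos: [0.5367, 0.3021, 0.1039]
tool_rot: [-3.142, -0.001, -0.115]
contact_force: [0.8, -0.2, 1.1]
opening: 0.0641
time: 23.6
tool_pos: [0.5331, 0.3141, 0.1038]
tool_rot: [3.141, 0.0, -0.116]
contact_force: [0.9, -0.4, -0.1]
opening: 0.064
[0.17, -1.02, -0.62, 0.05, 0.01, 0.04]
```

View pics/w26.png

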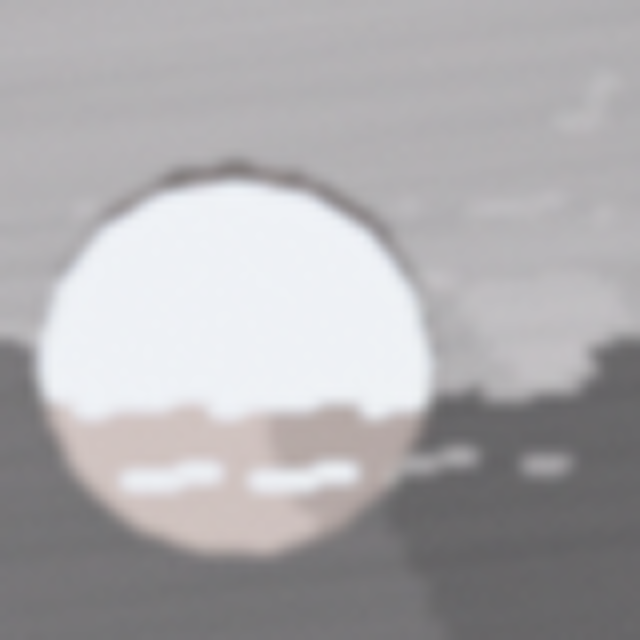

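```bash
python3 tl.py .016 244.5 195.8
```

```text
world [0.5345 0.3247 0.016 ] tool mm [ -0.1 -10.8  87.9]
```

```bash
python3 -m crank '[[0.05,-1.05,3,0,0,0,0.7],[0.05,-1.05,6.5,0,0,0,0.7],[0.05,-1.05,9,0,0,0,0.7],[0.05,-1.05,9.7,0,0,0,0.7],[0.05,-1.05,9.7,0,0,0,0.7]]' && python3 -m crank '[[0,0,0,0,0,0,0.5],[0,0,0,0,0,0,0.4],[0,0,0,0,0,0,0.3],[0,0,0,0,0,0,0.3]]' 15; python3 pic.py wrist w27 205 180 305 300 5
```

```text
time: 24.32
tool_pos: [0.5349, 0.3255, 0.0072]
tool_rot: [3.141, -0.0, -0.116]
contact_force: [1.0, -0.0, 0.0]
opening: 0.0645
time: 24.82
tool_pos: [0.5349, 0.3263, 0.0078]
tool_rot: [-3.141, -0.001, -0.115]
contact_force: [-1.0, -0.5, 6.2]
opening: 0.0442
```

View pics/w27.png

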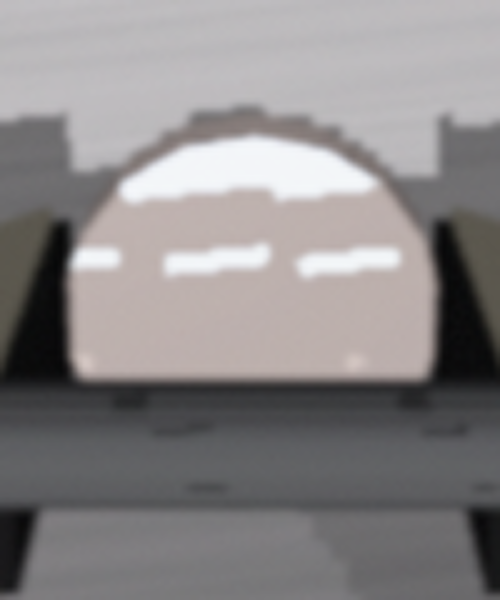

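```bash
python3 tl.py .016 256 206.8; python3 -m crank '[[0,0,-3,0,0,0,0.3],[0,0,-7,0,0,0,0.3],[0,0,-9.2,0,0,0,0.3],[0,0,-9.2,0,0,0,0.3]]';python3 go.py .5726 -.005 .1 -.115
```

```text
world [0.557  0.3241 0.016 ] tool mm [22.2 -0.3 -8.1]
time: 25.42
tool_pos: [0.5353, 0.3267, 0.1005]
tool_rot: [-3.14, -0.003, -0.115]
contact_force: [0.1, 0.9, -0.2]
opening: 0.0437
[7.5, 32.52, 0.02, -0.11, -0.18, 0.02]
```

```bash
python3 -m crank '[[1.4,6,0,0,0,0,0.3],[2.8,12,0,0,0,0,0.3],[4.2,18,0,0,0,0,0.3],[5.6,24,0,0,0,0,0.3],[7,30,0,0,0,0,0.3]]';  python3 -m crank '[[0.5,2.5,0,0,0,0,0.3],[0.5,2.5,0,0,0,0,0.3],[0.5,2.5,0,0,0,0,0.3],[0.5,2.5,0,0,0,0,0.3]]';python3 go.py .573 -.005 .035 -.115;python3 pic.py wrist w28
```

```text
time: 26.05
tool_pos: [0.5687, 0.0183, 0.0973]
tool_rot: [3.142, 0.002, -0.115]
contact_force: [0.8, 0.3, -1.1]
opening: 0.0443
time: 26.55
tool_pos: [0.5713, -0.004, 0.0985]
tool_rot: [-3.141, 0.001, -0.113]
contact_force: [0.0, 0.5, -1.2]
opening: 0.044
[0.18, 0.09, 6.35, -0.01, 0.05, 0.1]
```

View pics/w28.png

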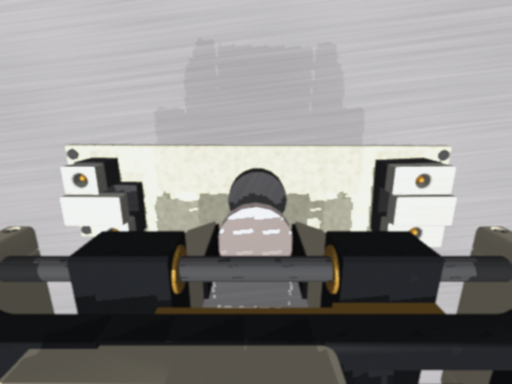

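```bash
python3 tl.py .028 258 192 ; python3 tl.py .108 255.5 230; python3 -m crank '[[0.18,0.1,2,0,0,0,0.3],[0.18,0.1,4,0,0,0,0.3],[0.18,0.1,5.3,0,0,0,0.3],[0.18,0.1,5.6,0,0,0,0.3],[0.18,0.1,5.6,0,0,0,0.3]]';python3 go.py .573 -.005 .035 -.115;python3 pic.py wrist w29 205 150 305 270 5
```

```text
world [ 0.5797 -0.0066  0.028 ] tool mm [ 8.6  1.6 70.7]
world [ 0.5796 -0.0044  0.108 ] tool mm [ 8.  -0.6 -9.2]
time: 27.32
tool_pos: [0.5736, -0.0064, 0.0433]
tool_rot: [3.141, -0.001, -0.115]
contact_force: [0.2, 0.7, -0.8]
opening: 0.044
[-0.08, -0.13, 0.83, 0.01, -0.03, 0.02]
```

View pics/w29.png

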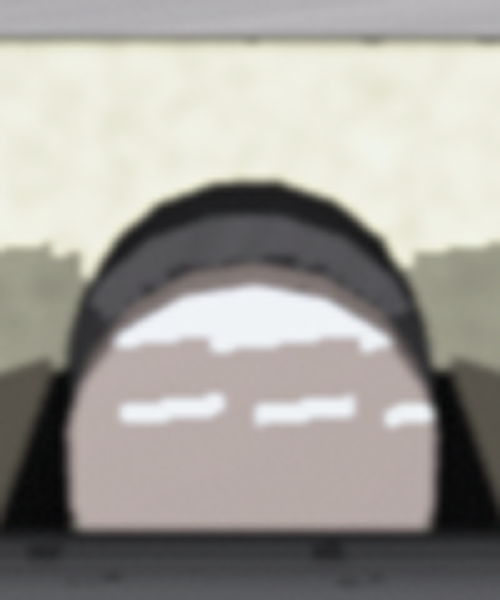

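```bash
python3 tl.py .028 255 192.4; python3 -m crank '[[0,0,0.4,0,0,0,0.3],[0,0,0.7,0,0,0,0.3],[0,0,0.7,0,0,0,0.3]]'; python3 -m crank '[[0,0,0.1,0,0,0,0.3],[0,0,0.1,0,0,0,0.3]]'
```

```text
world [ 0.5979 -0.0083  0.028 ] tool mm [24.1 -0.9 15.6]
time: 27.8
tool_pos: [0.5734, -0.0065, 0.0359]
tool_rot: [3.142, -0.0, -0.115]
contact_force: [1.0, -0.2, -0.4]
opening: 0.0442
time: 28.05
tool_pos: [0.5734, -0.0065, 0.0358]
tool_rot: [3.141, -0.0, -0.115]
contact_force: [-1.7, -0.3, 7.1]
opening: 0.0442
```

```bash
python3 -m crank '[[0,0,0,0,0,0,0.7],[0,0,0,0,0,0,0.7],[0,0,0,0,0,0,0.7],[0,0,-3,0,0,0,0.7],[0,0,-9.5,0,0,0,0.7]]'; python3 pic.py wrist w30; python3 go.py .397 -.331 .14 -.117
```

```text
time: 28.68
tool_pos: [0.5715, -0.0063, 0.1258]
tool_rot: [-3.141, 0.007, -0.115]
contact_force: [1.6, 0.2, -0.4]
opening: 0.064
[-14.15, 34.26, -0.51, 0.02, -0.6, 0.13]
```

View pics/w30.png

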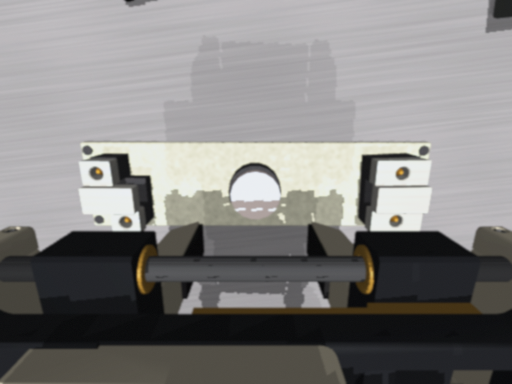

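The dish sits on the disc at (255,195), centred. Now the jar.

```bash
python3 -m crank '[[-2.5,6,-1,0,0,0,0.7],[-5,12,-1.5,0,0,0,0.7],[-7.5,18,-1.5,0,0,0,0.7],[-10,24,-1.5,0,0,0,0.7],[-12.5,30,-1.5,0,0,0,0.7]]';  python3 -m crank '[[-1.6,4.2,0,0,0,0,0.7],[-1.6,4.2,0,0,0,0,0.7],[-1.6,4.2,0,0,0,0,0.7],[-1.6,4.2,0,0,0,0,0.7]]';python3 go.py .397 -.331 .14 -.117;python3 pic.py wrist w31
```

```text
time: 29.35
tool_pos: [0.4203, -0.2801, 0.1426]
tool_rot: [3.141, -0.001, -0.115]
contact_force: [0.5, -0.5, 0.1]
opening: 0.0645
time: 29.85
tool_pos: [0.4012, -0.3172, 0.1424]
tool_rot: [-3.141, 0.0, -0.113]
contact_force: [0.4, -0.4, -0.1]
opening: 0.0638
[-0.26, 1.42, 0.24, -0.01, 0.0, 0.22]
```

View pics/w31.png

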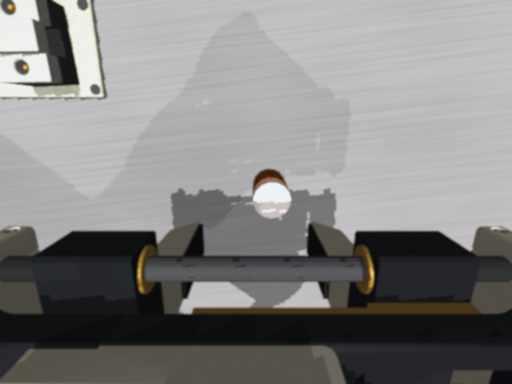

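```bash
python3 pic.py wrist w32 225 155 315 235 8; python3 tl.py .062 272 199
```

```text
world [ 0.3987 -0.3316  0.062 ] tool mm [-0.9 14.5 80.5]
```

View pics/w32.png

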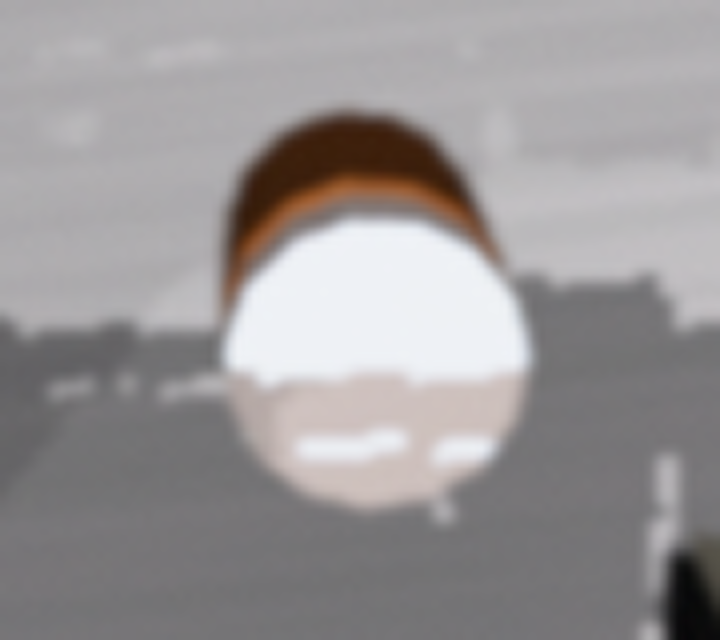

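```bash
python3 -m crank '[[-0.17,1.45,0,0,0,0,0.7],[-0.17,1.45,3,0,0,0,0.7],[-0.17,1.45,7,0,0,0,0.7],[-0.17,1.45,10.5,0,0,0,0.7],[-0.17,1.45,11.7,0,0,0,0.7]]' && python3 -m crank '[[0,0,0,0,0,0,0.7],[0,0,0,0,0,0,0.5],[0,0,0,0,0,0,0.35],[0,0,0,0,0,0,0.2],[0,0,0,0,0,0,0.2]]' 15; python3 pic.py wrist w33
```

```text
time: 30.62
tool_pos: [0.3964, -0.3324, 0.0237]
tool_rot: [-3.14, 0.002, -0.115]
contact_force: [0.3, -0.7, 0.1]
opening: 0.064
time: 31.25
tool_pos: [0.3975, -0.3328, 0.0261]
tool_rot: [3.141, -0.001, -0.115]
contact_force: [-0.8, -0.7, 4.9]
opening: 0.0352
```

View pics/w33.png

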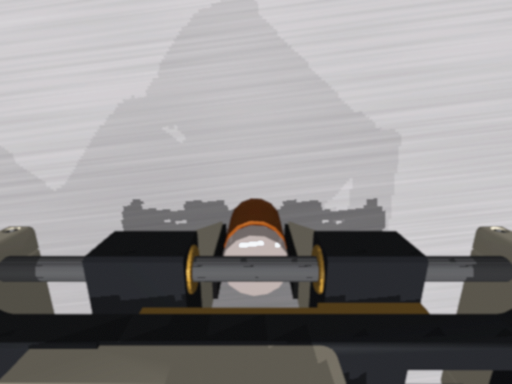

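```bash
python3 -m crank '[[0,0,-3,0,0,0,0.2],[0,0,-7,0,0,0,0.2],[0,0,-11,0,0,0,0.2],[0,0,-11,0,0,0,0.2]]'; python3 go.py .6715 -.017 .135 -.115
```

```text
time: 31.8
tool_pos: [0.3985, -0.3339, 0.1384]
tool_rot: [3.137, -0.005, -0.115]
contact_force: [-0.0, -0.8, -1.2]
opening: 0.0356
[23.48, -34.61, 0.3, 0.25, -0.27, 0.01]
```

```bash
python3 -m crank '[[3,-4.5,0,0,0,0,0.2],[6.5,-9.5,0,0,0,0,0.2],[10,-14.5,0,0,0,0,0.2],[13.5,-19.5,0,0,0,0,0.2],[17,-24.5,0,0,0,0,0.2]]';python3 -m crank '[[3.3,-5,0,0,0,0,0.2],[6.3,-9.5,0,0,0,0,0.2],[6.3,-9.5,0,0,0,0,0.2],[6.3,-9.5,0,0,0,0,0.2]]'; python3 go.py .6715 -.017 .027 -.115; python3 pic.py wrist w34
```

```text
time: 32.42
tool_pos: [0.5947, -0.1069, 0.1339]
tool_rot: [-3.141, 0.002, -0.115]
contact_force: [-0.1, -0.6, 0.1]
opening: 0.0356
time: 32.92
tool_pos: [0.6668, -0.0216, 0.1337]
tool_rot: [3.141, 0.003, -0.114]
contact_force: [-1.4, -0.2, -0.9]
opening: 0.0357
[0.45, -0.52, 10.67, 0.03, 0.17, 0.03]
```

View pics/w34.png

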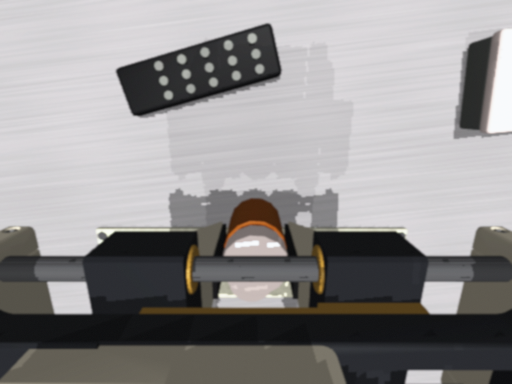

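```bash
python3 -m crank '[[0.45,-0.5,3,0,0,0,0.2],[0.45,-0.5,6,0,0,0,0.2],[0.45,-0.5,9,0,0,0,0.2],[0.45,-0.5,10.3,0,0,0,0.2],[0.45,-0.5,10.6,0,0,0,0.2]]';python3 -m crank '[[0,0,0,0,0,0,0.2],[0,0,0,0,0,0,0.2]]'
```

```text
time: 33.6
tool_pos: [0.6723, -0.018, 0.0291]
tool_rot: [3.141, 0.001, -0.116]
contact_force: [0.5, 0.3, -0.8]
opening: 0.0352
time: 33.85
tool_pos: [0.6735, -0.0173, 0.0309]
tool_rot: [3.141, -0.002, -0.115]
contact_force: [0.1, -0.4, 0.4]
opening: 0.0355
```

```bash
python3 -m crank '[[-0.15,0,0.3,0,0,0,0.2],[-0.15,0,0.45,0,0,0,0.2],[-0.15,0,0.5,0,0,0,0.2],[-0.15,0,0.5,0,0,0,0.2]]'
```

```text
time: 34.35
tool_pos: [0.6714, -0.0168, 0.0261]
tool_rot: [3.141, -0.001, -0.115]
contact_force: [-2.9, -0.2, 9.8]
opening: 0.0355
```

Contact at 9.8 N, so the jar is on the bench. Releasing and backing off.

```bash
python3 -m crank '[[0,0,0,0,0,0,0.5],[0,0,0,0,0,0,0.65],[0,0,0,0,0,0,0.65],[0,0,-2,0,0,0,0.65],[0,0,-6,0,0,0,0.65]]';python3 -m crank '[[0,0,-6,0,0,0,0.7],[-6,6,-12,0,0,0,0.7],[-12,12,-14,0,0,0,0.7],[-16,18,-14,0,0,0,0.7],[-20,24,-14,0,0,0,0.7]]';python3 -m crank '[[-4,4,0,0,0,0,0.7],[-8,8,0,0,0,0,0.7],[-8,10,0,0,0,0,0.7],[-8,10,0,0,0,0,0.7]]'; python3 pic.py top t40 210 120 370 240 5; python3 pic.py scene s40 130 160 330 310 4
```

```text
time: 34.98
tool_pos: [0.6703, -0.0168, 0.0844]
tool_rot: [3.142, 0.003, -0.115]
contact_force: [0.5, -0.2, 1.4]
opening: 0.0597
time: 35.6
tool_pos: [0.4981, -0.1751, 0.2204]
tool_rot: [3.14, -0.003, -0.114]
contact_force: [0.5, -0.7, 1.1]
opening: 0.0642
time: 36.1
tool_pos: [0.4087, -0.2655, 0.219]
tool_rot: [3.14, -0.002, -0.117]
contact_force: [0.2, 0.6, -0.1]
opening: 0.0646
```

View pics/t40.png

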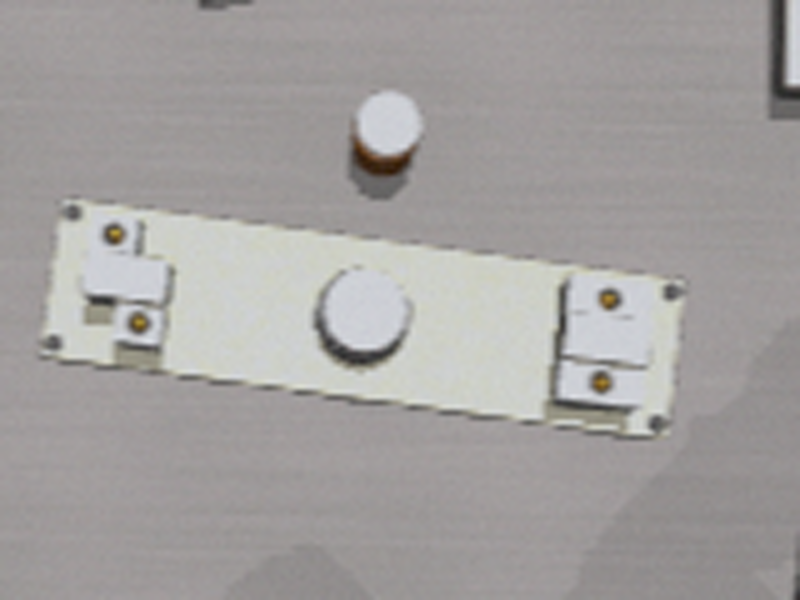

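View pics/s40.png

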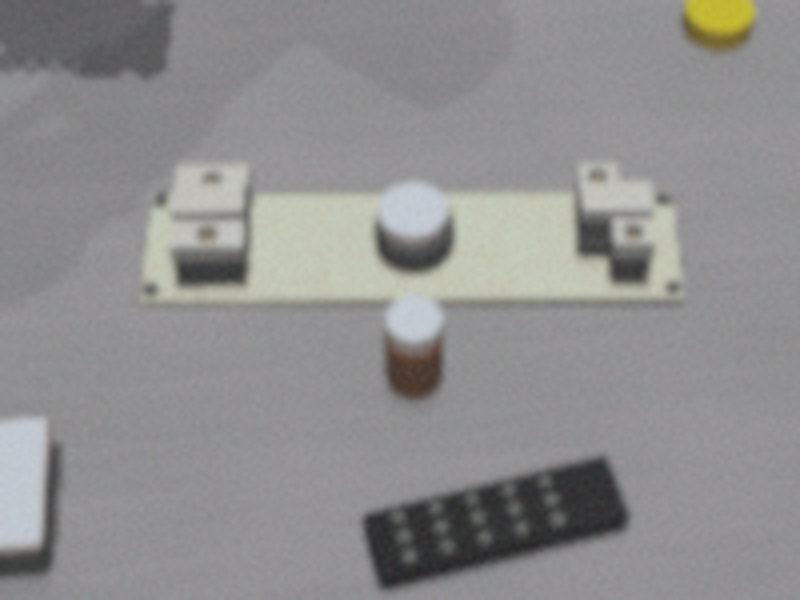

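```bash
python3 - <<'E'
from h import *
from cell import read_camera
d=read_camera("top")
P=lambda c,z: ray(d,210+(c[0]+.5)/5-.5,120+(c[1]+.5)/5-.5,z)[:2]
s=[P(c,.008) for c in [(72,212),(53,343),(673,291),(657,424)]]; m=sum(s)/4
yx=-.117; R=np.array([[np.cos(yx),-np.sin(yx)],[np.sin(yx),np.cos(yx)]])
f=lambda X:(R.T@(X-m)*1000).round(1)
print("bed",m,"dish",f(P((368,308),.044)),"jar",f(P((389,124),.062)))
print("pins tip z", [f(P(c,.0465)) for c in [(114,234),(139,323),(609,299),(600,383)]])
E
```

```text
bed [ 0.57172129 -0.00646874] dish [ 0.6 -0.9] jar [98.   1.3]
pins tip z [array([ 21.9, 140.1]), array([-24.1, 120.1]), array([  22.3, -128.6]), array([ -23.4, -129.2])]
```

```bash
python3 -c "
from cell import robot
print(robot.hand_in())"
```

```text
the job is handed in; nothing more can be done
None
```

I set up the bench as asked and handed the job in after about 36 s of robot time; no verdict was reported. Both caps are on their own blocks, the disc is midway with the dish on top, and the jar stands behind it.

**Final checks, from the last top and scene pictures:**
- **Caps:** both pins show inside the holes of each cap. Each cap stopped at the seated height with about 10 N of contact, and the Z cap's holes were about 1 mm off its pins.
- **Disc and dish:** the dish was about 1 mm from the centre of the plate. The disc is mostly hidden under it; the last wrist view put their centres about 1 mm apart.
- **Jar:** upright, about 98 mm behind the plate centre and about 1 mm off the cross line. It was set down at about 10 N.
- **Bystanders:** I never went near the wash bottle or the handset, and the coloured discs were not touched. I did not measure their positions again at the end.

**What disagreed or failed:**
- **Missed first grasp:** the fingertips were at about tool_pos height, not `nose_length` (19 mm) ahead of it. The first close on the straight cap passed just above it without touching. I saw this in the pictures and worked about 19 mm lower from then on.
- **Camera disagreement:** the top and wrist cameras differed by 2–3 mm, so I aligned both caps on their pins with the wrist camera.

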